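# Close the sample cell

### The arm

A 7-joint arm with a two-finger parallel gripper is mounted at the origin on a cart in front of the work surface, level with it; the furniture and walls round the work are solid. World frame = base frame: x ahead of the robot, y to its left, z up, the work surface at z = 0. Lengths are in m, angles in rad, forces in N, time in s.
With the tool pointing down it reaches from about 0.425 to 0.875 m from the base axis. Payload 4.7 kg.
Tool frame: the origin (TCP) lies at the very end of the fingers, on their centre line; the grasp point (between the pads) lies behind it (ctrl.tcp_to_grasp is the y of the grasp point in the tool frame, in m); y points along the fingers, x is the direction in which the jaws open and shut, and the axes are right-handed (so a half turn about y gives the same grasp; the last joint's range is limited). The gripper opens to 87 mm and grips with 3 to 60 N. Pads are 19 mm wide; open, the fingers measure 117 mm over their backs; the gripper's body (75 mm by 190 mm) begins 51 mm behind the grasp point.
Start: joints at [1.31, 0.321, -0.07, 1.45, 0.023, 1.371, -0.057], TCP at [0.176, -0.626, 0.223] pointing down, gripper open.
Joint ranges: [-2.86, 2.86], [-0.3, 2.09], [-1.38, 1.24], [0.06, 2.45], [-1.56, 4.7], [0.09, 2.05], [-2.69, 2.69]. Speed limits (rad/s): [2.57, 2.57, 3.14, 3.14, 3.14, 3.14, 3.14].

### API

Orientations are given as a rotation vector (axis times angle).
In Python, from bench import ctrl, get_image, workorder gives the robot as it stands.
- The arm moves only by the tool drive_tool, never from a script. Its argument "increments" is text: rows parted by semicolons, each of 5 numbers parted by spaces: the shift along the tool's x, y, z in mm, then the turn about the tool's y in degrees, then the closure in counts, from 0 (fully open) to 255 (shut). In form: tx ty tz yaw fingers; .... A call has 1 to 20 rows; each row shifts and turns the commanded pose from where the row before left it, along the tool's axes as they then stand; what a row does not reach is not made up. A row lasts 1/8 s, in which the tool goes at most 62.5 mm and 10.7 degrees, less where a joint would pass 70% of its speed; a pose out of reach is approached as far as the arm can. A call is refused whole if a number of a shift passes 62.5 or a number of a turn 10.7, either way. A call with a gripper value outside its range is refused whole. The fingers move at their own pace and stop on an object; "squeeze" is the grip in N (left out, the last holds). Time passes only in rows, so rows that do not move let the fingers close. It gives the time, the measured TCP pose, the force and the opening at its end, in the units of the state.
- ctrl.get_state(): the state, without advancing time (a new reading comes with each control period).
- get_image(name): name is "scene" or "top" or "wrist"; returns a dict with "img" (384x512x3 uint8, red, green, blue), "mtx" (3x3 intrinsics, pixels), "camera_from_world" (4x4, takes a point from world to camera coordinates). Camera axes: x right, y up, looking along -z (the intrinsics and any distortion apply to the point x, -y, -z); pixel columns grow to the right and rows downward; lengths in m; the calibration is good to about 2 mm. A picture is of the moment at which its call begins. There is no depth.
- workorder.close_job(): hands the job in, once; it reports no verdict.
The state is a dict: "time": time; "joint_positions": joint angles; "qd": joint speeds; "joint_torque": joint torques, N m; "position": TCP position; "tool_rot": TCP orientation; "ft_force": force on the tool from outside, world axes, zero at the start; "torque": the same for the moment, N m; "grip_width": opening from 0.0 (shut) to 1.0 (fully open).
Only numpy, scipy, OpenCV 4.12 (cv2) and the standard library are available. Lean on these libraries where they do the work, as an engineer would, in place of code of your own. Each camera call takes 0.05 s, during which the arm holds its last target.

### The job

Close the sample cell: take the round cover from its sloping rest by its blue fin, tuck its edge under the cell's fixed lip with the cover tilted, then lower it flat into the recess without letting it drop. Then slide the orange-knobbed catch fully home over the cover's rim. Leave the dropper bottle, the petri dish and the metal weight where they are.

Things in the scene. Friction and masses are not known exactly. Their poses are not given: they have to be found in the camera images.
- cover: steel disc, 100 mm across, 8 mm thick, 0.18 kg, with a blue upright fin on top: 12 mm thick (along the cover's x), 50 mm long (along its y), from 8 to 48 mm above the underside. Origin: centre of the underside; z: out of the top, along the fin. It starts lying on the rest, so its z leans 30 degrees from vertical toward the rest's -x (toward the robot), and its x points up the slope.
- rest: fixed grey stand, 110 x 90 mm, about 70 mm high at the back, whose top plate slopes 30 degrees, low side at its -x. Two steel pins 6 mm high at the low side hold the cover's edge. Origin: centre of its underside; z up.
- sample_cell: fixed round aluminium cell, 128 mm across, on a dark foot plate (200 x 120 mm). In its top a round recess 104 mm across, 10 mm deep, rim 26 mm above the bench; its bottom is a flat seat ring 10 mm wide round an open well. Fixed lip on the -x side, sliding catch on the +x side. Origin: centre of the round body, on the bench; x from lip to catch, z up.
- lip_edge (a point): middle of the lower inner edge of the fixed steel lip, at x = -42 mm of the cell and 14 mm above the seat. The lip is 40 mm wide (y), 6 mm thick, and covers the recess from its wall (x = -52 mm) to here. A level cover cannot pass it: the edge must go under it first, tilted (25 degrees fits). Axes as sample_cell.
- cell_seat (a point): centre of the recess at the height of the seat ring (16 mm above the bench); axes as sample_cell. The seated cover has its origin here, within 2 mm of play.
- catch (a joint): sliding catch on the cell's +x side, in m: 0 = drawn back clear of the recess, 0.020 = fully home, 16 mm over the recess's edge and about 3 mm above the seated cover. It grows as it slides toward the cell's -x; it stays where it is left; about 1.5 N moves it.
- catch_grip (a point): centre of the top of the catch's orange knob, 65.5 mm above the bench and 39.5 mm above the recess rim; axes as sample_cell. The knob is 14 mm thick (x), 30 mm wide (y) and its upper 32 mm stand free, so it can be pinched or pushed from above.
- dropper_bottle: brown dropper bottle, 35 mm across, 103 mm high, standing; origin: centre of its underside. Not to be moved.
- petri_dish: clear petri dish, 60 mm across, 14 mm high; origin: centre of its underside. Not to be moved.
- weight_200g: polished metal weight with a knob, 30 mm across, 52 mm high; origin: centre of its underside. Not to be moved.

How it is judged:
On the way, in this order (a step that is already met when the one before it is completed fails the run):
1. the cover is brought tilted (more than 6 degrees) to the recess, its centre within 15 mm of the recess's axis and less than 30 mm above the seat (angle between cover's own z axis and vertical above 0.1 rad and horizontal distance between cover and cell_seat below 0.015 m and z of cover in the frame of cell_seat below 0.03 m), for 0.05 s.
2. the cover lies flat on the seat, under the lip, the catch still drawn back (horizontal distance between cover and cell_seat below 0.005 m and z of cover in the frame of cell_seat below 0.003 m and angle between cover's own z axis and vertical below 0.05 rad and value of joint catch below 0.01 m), for 0.2 s.
3. the catch is slid home over the cover's rim (value of joint catch above 0.017 m), for 0.2 s.
At the end, for the whole second after the job is handed in: The cover rests flat on the seat (centre within 5 mm of the recess's axis, less than 3 mm above the seat, tilted less than 3 degrees) and at rest, and the catch is home (at least 17 of its 20 mm) (horizontal distance between cover and cell_seat below 0.005 m and z of cover in the frame of cell_seat below 0.003 m and angle between cover's own z axis and vertical below 0.05 rad and value of joint catch above 0.017 m and linear speed of cover below 0.02 m/s); the robot touches nothing.
It fails at once if dropper bottle, petri dish or weight moved more than 30 mm (distance of any of dropper_bottle, petri_dish, weight_200g from where it was at the start of the episode above 0.03 m).
It fails at once if the cover is let drop: loose and falling or turning fast (over 0.5 m/s or 6 rad/s) (contact force between the fingers and cover below 0.2 N and (linear speed of cover above 0.5 m/s or angular speed of cover above 6 rad/s)).
It also fails if it takes over 51 s, if anything falls off the work surface, if the arm or the gripper's body presses on something with over 40 N, if the wrist force passes 120 N, or if a joint passes its speed limit or range.

## Working session

There is one attempt and no reset: what is moved stays moved. The work goes in short steps, Python scripts to look and compute and a tool call to move; the robot and the scene stay as the last step left them, time stands still between calls to the robot, and variables do not carry over. Pictures are saved under pics/ and viewed, and the job is handed in when it is done.

Besides the shell and the picture viewer there is one more tool, called as name(argument=value, ...), one argument or row to a line, values as JSON. drive_tool: Moves the arm, as the interface text tells. Its arguments: {"type":"object","properties":{"increments":{"type":"string"},"squeeze":{"type":"number"}},"required":["increments"]}

```bash
mkdir -p pics; ls; cat > h.py <<'E'
import numpy as np,cv2
from bench import ctrl,get_image,workorder
from scipy.spatial.transform import Rotation as R
def shot(n,f):
    d=get_image(n); cv2.imwrite('pics/'+f+'.png',d['img'][:,:,::-1]); np.savez('pics/'+f+'.npz',mtx=d['mtx'],T=d['camera_from_world'],img=d['img'])
def load(f): return np.load('pics/'+f+'.npz')
def proj(f,P):
    d=load(f);P=np.atleast_2d(P);c=P@d['T'][:3,:3].T+d['T'][:3,3]
    p=np.c_[c[:,0],-c[:,1],-c[:,2]]@d['mtx'].T
    return p[:,:2]/p[:,2:]
def ray(f,u,v):
    d=load(f);r=np.linalg.inv(d['mtx'])@[u,v,1];r=np.array([r[0],-r[1],-r[2]])
    Rm=d['T'][:3,:3];return -Rm.T@d['T'][:3,3],Rm.T@r
def atz(f,u,v,z):
    o,r=ray(f,u,v);return o+r*(z-o[2])/r[2]
def crop(f,x0,y0,x1,y1,s,out):
    im=load(f)['img'][y0:y1,x0:x1,::-1];cv2.imwrite('pics/'+out+'.png',cv2.resize(im,None,fx=s,fy=s,interpolation=cv2.INTER_CUBIC))
E
python3 - <<'E'
from h import *
for n in ['scene','top','wrist']: shot(n,n+'0')
s=ctrl.get_state()
for k in s: print(k,np.round(s[k],4))
print(ctrl.tcp_to_grasp, R.from_rotvec(s['tool_rot']).as_matrix().round(3))
a=[load(n+'0')['img'] for n in ['scene','top','wrist']]
for n in ['scene','top']:
    d=load(n+'0');print(n,d['mtx'].round(1).tolist(),(-d['T'][:3,:3].T@d['T'][:3,3]).round(3))
E
```

```text
pics
time 0.15
joint_positions [ 1.3101  0.3216 -0.0701  1.4514  0.0226  1.3707 -0.0569]
qd [-0.0007 -0.0026  0.0004 -0.0039 -0.0002  0.0021  0.0009]
joint_torque [-2.00000e-04 -4.91796e+01 -4.04800e-01 -3.12878e+01 -6.40000e-02
  4.04000e-02  1.00000e-04]
position [ 0.1763 -0.6252  0.2217]
tool_rot [-1.326   1.0052 -1.0033]
ft_force [-0.236   0.1354 -0.1825]
torque [ 0.0058  0.0099 -0.0611]
grip_width 0.9974
-0.0187 [[ 0.271 -0.     0.962]
 [-0.962  0.001  0.271]
 [-0.001 -1.    -0.   ]]
scene [[374.6, 0.0, 255.8], [0.0, 374.6, 193.9], [0.0, 0.0, 1.0]] [-0.119  0.628  0.608]
top [[410.5, 0.0, 263.5], [0.0, 410.5, 186.8], [0.0, 0.0, 1.0]] [ 0.25  -0.03   1.356]
```

View images.

View pics/scene0.png

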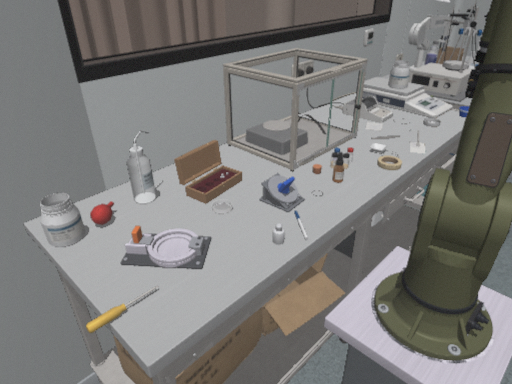

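View pics/top0.png

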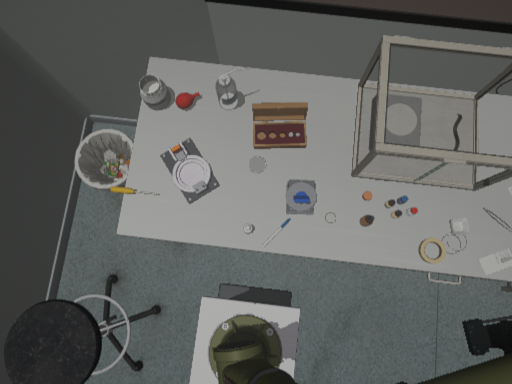

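View pics/wrist0.png

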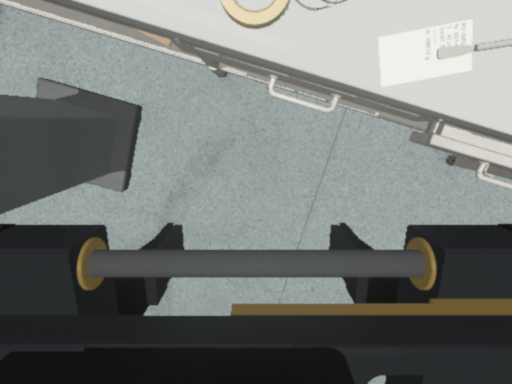

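```bash
python3 - <<'E'
from h import *
crop('top0',150,130,230,210,9,'t_cell');crop('top0',270,165,330,225,10,'t_rest')
crop('scene0',115,215,220,275,7,'s_cell');crop('scene0',250,165,315,215,10,'s_rest')
E
```

```text
(no output)
```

View pics/t_cell.png

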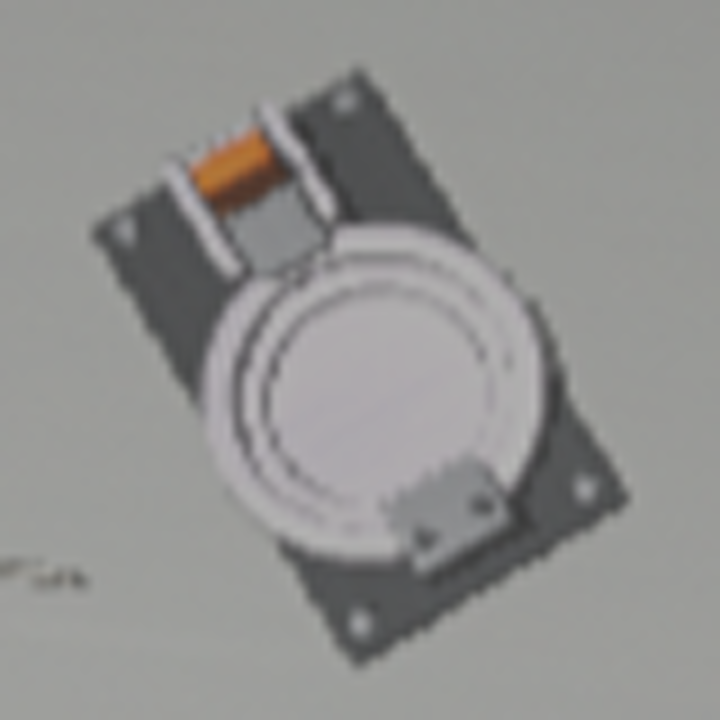

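View pics/t_rest.png

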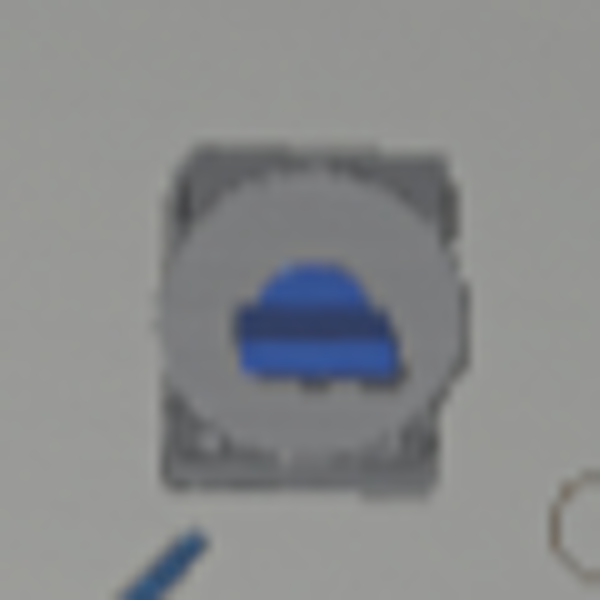

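View pics/s_cell.png

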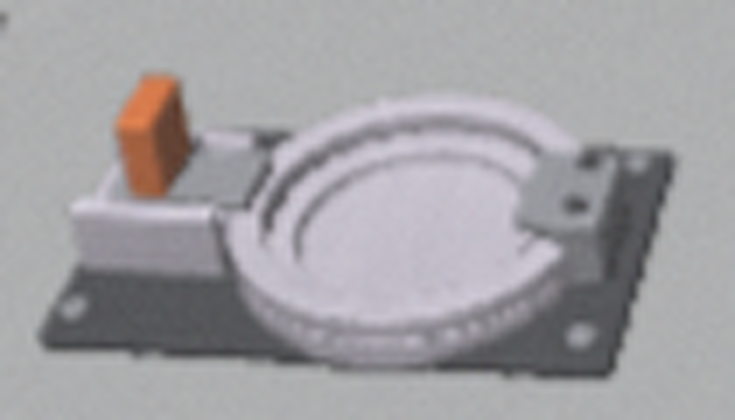

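View pics/s_rest.png

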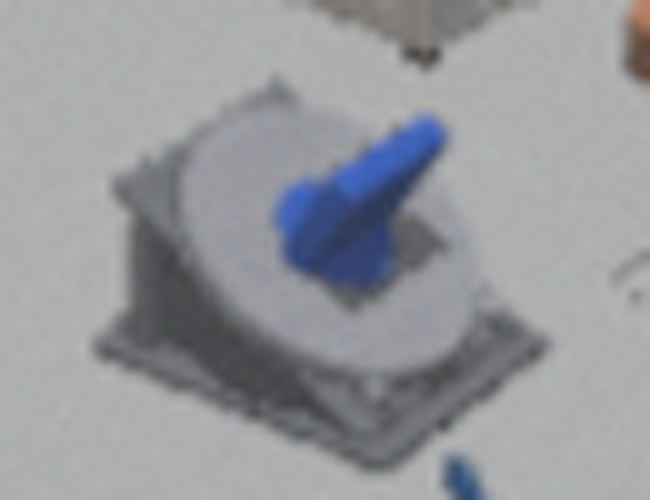

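```bash
cat > fit.py <<'E'
from h import *
from scipy.optimize import least_squares
# cell: points foot corners (z=h), knob top, recess circle centre from top view
def T(p,c): 
    a=p[2];M=np.array([[np.cos(a),-np.sin(a),0],[np.sin(a),np.cos(a),0],[0,0,1]])
    return np.atleast_2d(c)@M.T+[p[0],p[1],0]
def uv(x0,y0,s,a): return np.array(a,float)/s+[x0,y0]-0.0
tc=lambda *a:uv(150,130,9,a); sc=lambda *a:uv(115,215,7,a)
print('centre from top',atz('top0',191.67,173.4,.026))
k=atz('top0',*tc(237,165),.0655);print('knob top',k)
foot=[tc(360,70),tc(95,232),tc(360,667),tc(630,495)]
F=np.array([atz('top0',*u,.006)[:2] for u in foot]);print(F.round(4),F.mean(0),np.linalg.norm(np.roll(F,1,0)-F,axis=1))
print('scene knob top',atz('scene0',*sc(153,98),.0655))
sf=[sc(45,345),sc(610,375),sc(675,155)]
print('scene foot',[atz('scene0',*u,.003).round(4) for u in sf])
tr=lambda *a:uv(270,165,10,a); sr=lambda *a:uv(250,165,10,a)
print('rest top base',[atz('top0',*u,0.003).round(4) for u in (tr(165,488),tr(432,497))])
print('rest top back',[atz('top0',*u,0.07).round(4) for u in (tr(192,148),tr(447,155))])
print('rest scene base',[atz('scene0',*u,0.003).round(4) for u in (sr(98,350),sr(380,468),sr(548,345))])
E
python3 fit.py
```

```text
centre from top [0.5379887 0.2430875 0.026    ]
knob top [0.60693907 0.29751539 0.0655    ]
[[0.6662 0.2719]
 [0.591  0.3618]
 [0.4378 0.2369]
 [0.5138 0.1466]] [0.55219819 0.2543041 ] [0.19728559 0.11720646 0.19771582 0.11795764]
scene knob top [0.60532995 0.30326264 0.0655    ]
scene foot [array([0.5891, 0.3664, 0.003 ]), array([0.4373, 0.2423, 0.003 ]), array([0.5139, 0.1493, 0.003 ])]
rest top base [array([ 0.4433, -0.0856,  0.003 ]), array([ 0.4506, -0.174 ,  0.003 ])]
rest top back [array([ 0.544 , -0.0799,  0.07  ]), array([ 0.5513, -0.1614,  0.07  ])]
rest scene base [array([ 0.5484, -0.0713,  0.003 ]), array([ 0.4447, -0.0808,  0.003 ]), array([ 0.4508, -0.1676,  0.003 ])]
```

```bash
python3 - <<'E'
from h import *
for u in [(295,157),(232,137),(360,118)]: print('scene',u,atz('scene0',*u,0).round(3))
for u in [(355,183),(358,95),(477,190)]: print('top',u,atz('top0',*u,0).round(3))
print('obj: bottle',atz('scene0',338,181,0).round(3),'weight',atz('scene0',278,241,0).round(3),'petri',atz('scene0',222,208,0.01).round(3))
d=load('wrist0');s=ctrl.get_state();Rt=R.from_rotvec(s['tool_rot']).as_matrix()
c=-d['T'][:3,:3].T@d['T'][:3,3]
print('cam in tool',Rt.T@(c-s['position']));print((d['T'][:3,:3]@Rt).round(3)); print(d['mtx'])
crop('top0',340,20,512,210,4,'fr')
E
```

```text
scene (295, 157) [ 0.665 -0.385  0.   ]
scene (232, 137) [ 0.981 -0.356  0.   ]
scene (360, 118) [ 0.71  -0.925  0.   ]
top (355, 183) [ 0.575 -0.305  0.   ]
top (358, 95) [ 0.894 -0.292  0.   ]
top (477, 190) [ 0.599 -0.715  0.   ]
obj: bottle [ 0.445 -0.339  0.   ] weight [0.379 0.038 0.   ] petri [0.59  0.044 0.01 ]
cam in tool [ 0.000366   -0.16092238  0.07122884]
[[ 1.     0.001 -0.001]
 [ 0.     0.259  0.966]
 [ 0.001 -0.966  0.259]]
[[293.12859646   0.         256.08246596]
 [  0.         293.12859646 196.07518972]
 [  0.           0.           1.        ]]
```

View pics/fr.png

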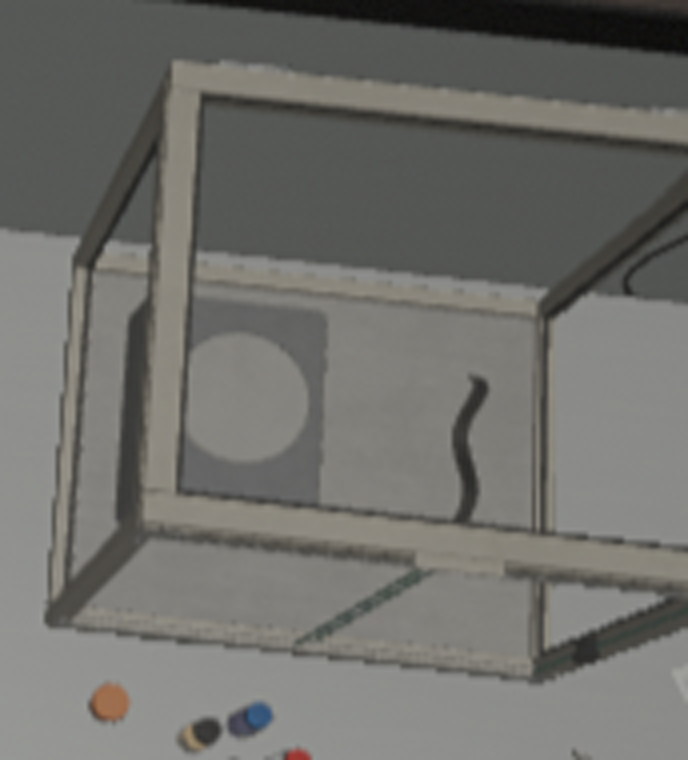

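drive_tool(
  increments="0 0 0 5.5 0; 0 -10 0 5.5 0; -34 -1 26 0 0; -34 -1 26 0 0; -34 -1 26 0 0; -34 -1 26 0 0; -34 -1 26 0 0; -34 -1 26 0 0; -34 -1 26 0 0; -34 -1 26 0 0; -34 -1 26 0 0; -34 -1 26 0 0; -34 -1 26 0 0; -34 -1 26 0 0; -34 -1 26 0 0; -31 0 26 0 0",
)

```text
time: 2.15
position: [0.5005, -0.1228, 0.2455]
tool_rot: [-1.248, 1.148, -1.148]
ft_force: [0.2, -0.4, -0.5]
grip_width: 1.0
```

drive_tool(
  increments="0 0 0 0 0; 0 0 0 0 0",
)

```text
time: 2.4
position: [0.4995, -0.1248, 0.2452]
tool_rot: [-1.248, 1.149, -1.148]
ft_force: [0.2, -0.5, -0.4]
grip_width: 0.998
```

```bash
python3 - <<'E'
from h import *
shot('wrist','w1');crop('w1',150,100,380,300,3.4,'w1c')
s=ctrl.get_state();print(s['time'],s['position'],R.from_rotvec(s['tool_rot']).as_matrix().round(3))
E
```

```text
2.45 [ 0.49931949 -0.12539211  0.24523737] [[ 0.081 -0.001  0.997]
 [-0.997 -0.001  0.081]
 [ 0.    -1.    -0.001]]
```

View pics/w1.png

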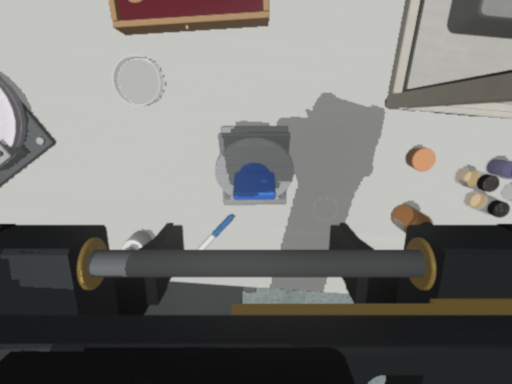

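View pics/w1c.png

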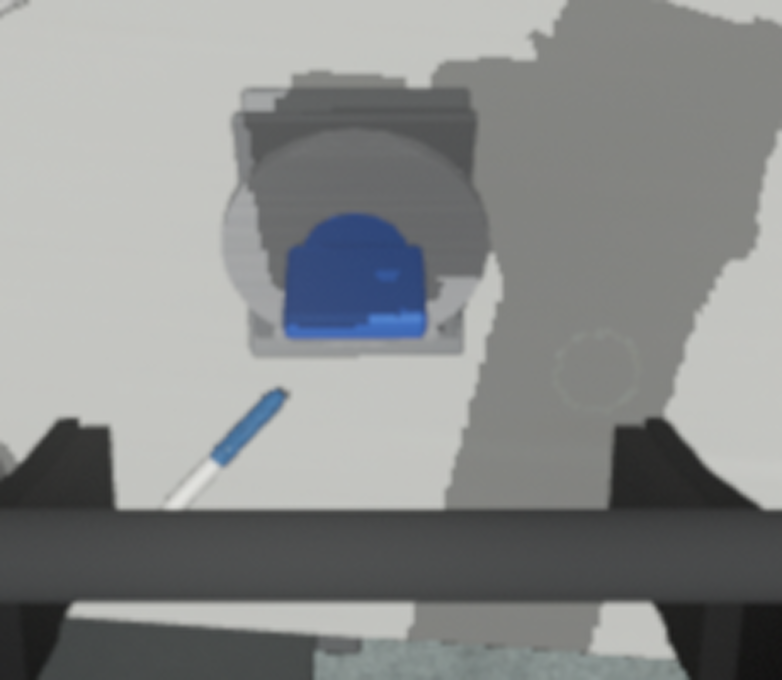

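```bash
cat > fitc.py <<'E'
from h import *
from scipy.optimize import least_squares
w=lambda a:np.array(a)/3.4+[150,100]
t=lambda a:np.array(a)/10+[270,165]
s=lambda a:np.array(a)/10+[250,165]
m=1e-3
obs=[('w1',(-6,-25,48),w((427,337))),('w1',(-6,25,48),w((287,337))),('w1',(6,25,8),w((290,249))),('w1',(6,-25,8),w((420,249))),
('top0',(-6,25,48),t((243,372))),('top0',(-6,-25,48),t((400,377))),
('scene0',(6,-25,48),s((440,122))),('scene0',(-6,25,8),s((330,285)))]
def pose(p): return R.from_euler('ZY',[p[3],-30],degrees=False) if 0 else R.from_euler('z',p[3])*R.from_euler('y',-np.pi/6)
def world(p,X): return pose(p).apply(np.atleast_2d(X)*m)+p[:3]
def res(p): return np.concatenate([(proj(f,world(p,X))[0]-u) for f,X,u in obs])
if __name__=='__main__':
    r=least_squares(res,[.5,-.125,.05,.08],x_scale=[.01,.01,.01,.1],loss='soft_l1');p=r.x;print(p.round(4),np.degrees(p[3]));print(res(p).reshape(-1,2).round(1))
    th=np.linspace(0,2*np.pi,90);C=np.c_[50*np.cos(th),50*np.sin(th),8+0*th]
    fin=np.array([[x,y,z] for x in(-6,6) for y in(-25,25) for z in (8,48)])
    for f,x0,y0,x1,y1,k in[('w1',150,100,380,300,3.4),('top0',270,165,330,225,10),('scene0',250,165,315,215,10)]:
        im=cv2.resize(load(f)['img'][y0:y1,x0:x1,::-1],None,fx=k,fy=k)
        for u in proj(f,world(p,np.r_[C,fin])): cv2.circle(im,tuple(int(v) for v in (u-[x0,y0])*k),2,(0,0,255),-1)
        cv2.imwrite('pics/ov_%s.png'%f,im)
E
python3 fitc.py
```

```text
[ 0.503  -0.1232  0.0299  0.1009] 5.782731333073188
[[ 0.5  1.6]
 [-0.   2.3]
 [-0.2 -1.1]
 [ 1.  -1.9]
 [-0.8  0.6]
 [-0.8  0.4]
 [-1.  -0.2]
 [-2.7  1. ]]
```

View pics/ov_w1.png

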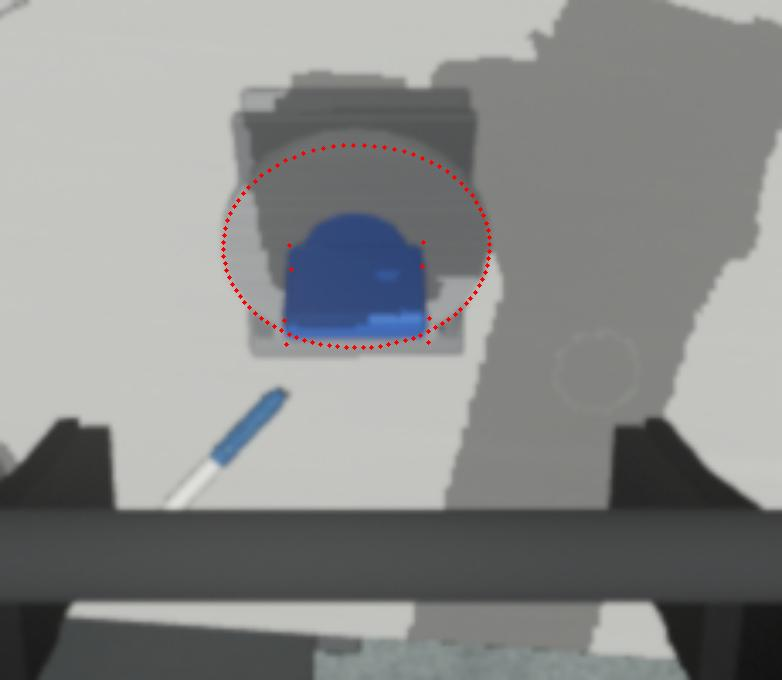

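View pics/ov_scene0.png

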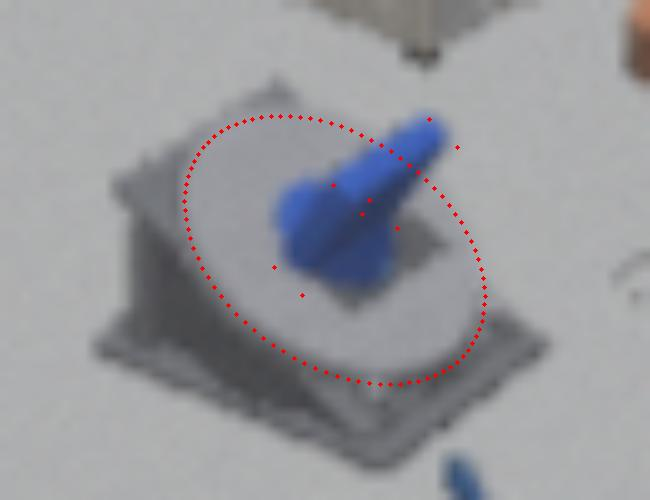

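```bash
cat > fitd.py <<'E'
from fitc import *
th=np.linspace(0,2*np.pi,360);C=np.c_[50*np.cos(th),50*np.sin(th),8+0*th]
obs=[('w1',(-6,-25,48),w((427,337))),('w1',(-6,25,48),w((287,337))),('top0',(-6,25,48),t((243,375))),('top0',(-6,-25,48),t((400,378)))]
ext=[('w1',1,-1,w((355,128))[1]),('w1',0,-1,w((223,0))[0]),('w1',0,1,w((489,0))[0]),
('top0',0,-1,t((160,0))[0]),('top0',0,1,t((465,0))[0]),('top0',1,-1,t((0,168))[1]),('scene0',0,-1,s((183,0))[0]),('scene0',1,1,s((0,376))[1]),('scene0',1,-1,s((0,103))[1])]
def res(p):
    r=[(proj(f,world(p,X))[0]-u) for f,X,u in obs]
    e=[(proj(f,world(p,C))[:,a]*k).max()*k-v for f,a,k,v in ext]
    return np.r_[np.concatenate(r),e]
r=least_squares(res,[.5,-.125,.05,.08],x_scale=[.01,.01,.01,.1],loss='soft_l1');p=r.x;print(p.round(4),np.degrees(p[3]));print(res(p).round(1))
fin=np.array([[x,y,z] for x in(-6,6) for y in(-25,25) for z in (8,48)])
ims=[]
for f,x0,y0,x1,y1,k in[('w1',200,110,310,220,5.),('top0',270,165,330,225,6),('scene0',250,165,315,215,6)]:
    im=cv2.resize(load(f)['img'][y0:y1,x0:x1,::-1],None,fx=k,fy=k)
    for u in proj(f,world(p,np.r_[C[::5],fin])): cv2.circle(im,tuple(int(v) for v in (u-[x0,y0])*k+k/2),2,(0,0,255),-1)
    ims.append(im)
    cv2.imwrite('pics/ov_%s.png'%f,im)
b=np.zeros((300,760,3),np.uint8);b[:,:360]=ims[1][:300] ;b[:,365:755]=ims[2];cv2.imwrite('pics/ovb.png',b)
E
python3 fitd.py
```

```text
[ 0.5061 -0.1234  0.0316  0.0867] 4.964876067131808
[ 0.6 -0.2 -0.2 -0.  -0.8 -0.8 -0.7 -0.6  2.5  0.1  0.8 -0.7 -0.5 -0.5
 -0.6  0.   0.5]
```

View pics/ov_w1.png

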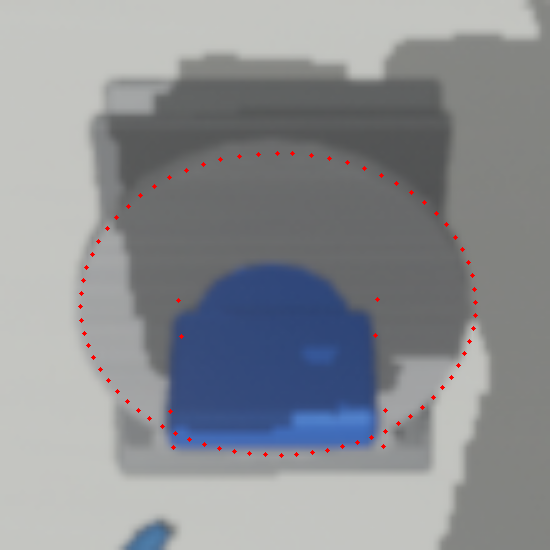

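View pics/ovb.png

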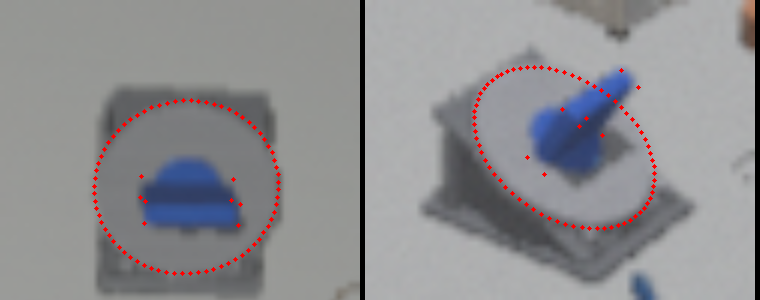

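```bash
cat >> fitd.py <<'E'
k=16;x0,y0,x1,y1=270,170,306,206
im=cv2.resize(load('scene0')['img'][y0:y1,x0:x1,::-1],None,fx=k,fy=k,interpolation=cv2.INTER_NEAREST)
u=(proj('scene0',world(p,fin))-[x0,y0]+.5)*k
print(np.c_[fin,u].round(0))
for i in range(8):
    for j in range(i):
        if (abs(fin[i]-fin[j])>0).sum()==1: cv2.line(im,tuple(int(v) for v in u[i]),tuple(int(v) for v in u[j]),(0,0,255) if fin[i][0]<0 or fin[j][0]<0 else (0,255,0),1)
cv2.imwrite('pics/wf.png',im)
E
python3 fitd.py
```

```text
[ 0.5061 -0.1234  0.0316  0.0867] 4.964876067131808
[ 0.6 -0.2 -0.2 -0.  -0.8 -0.8 -0.7 -0.6  2.5  0.1  0.8 -0.7 -0.5 -0.5
 -0.6  0.   0.5]
[[ -6. -25.   8. 313. 280.]
 [ -6. -25.  48. 409. 152.]
 [ -6.  25.   8. 158. 387.]
 [ -6.  25.  48. 253. 257.]
 [  6. -25.   8. 270. 236.]
 [  6. -25.  48. 364. 107.]
 [  6.  25.   8. 114. 341.]
 [  6.  25.  48. 207. 211.]]
```

View pics/wf.png

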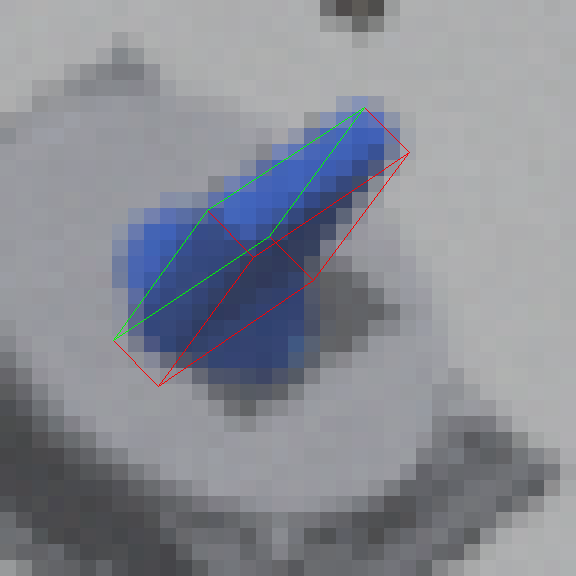

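drive_tool(
  increments="-1 30 -5 0 0; 0 40 -6 0 0; 0 40 0 0 0; 0 30 0 0 0; 0 0 0 0 0; 0 0 0 0 0",
)

```text
time: 3.2
position: [0.4895, -0.125, 0.1068]
tool_rot: [-1.246, 1.148, -1.15]
ft_force: [-0.5, -0.7, 0.8]
grip_width: 1.0
```

```bash
python3 - <<'E'
from h import *
shot('wrist','w2');shot('scene','s2');crop('s2',240,120,340,220,6,'s2c')
s=ctrl.get_state();print(s['time'],s['position'],R.from_rotvec(s['tool_rot']).as_matrix().round(3))
E
```

```text
3.3 [ 0.49005114 -0.12478751  0.1072485 ] [[ 0.082  0.003  0.997]
 [-0.997 -0.001  0.082]
 [ 0.002 -1.     0.003]]
```

View pics/w2.png

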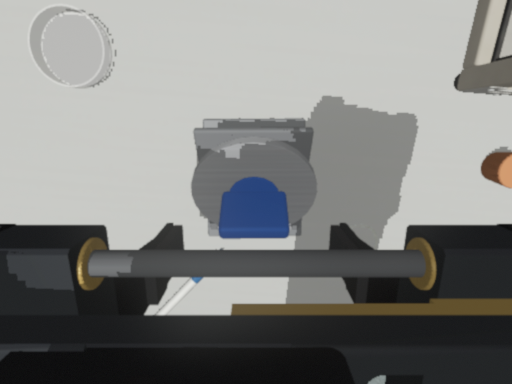

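View pics/s2c.png

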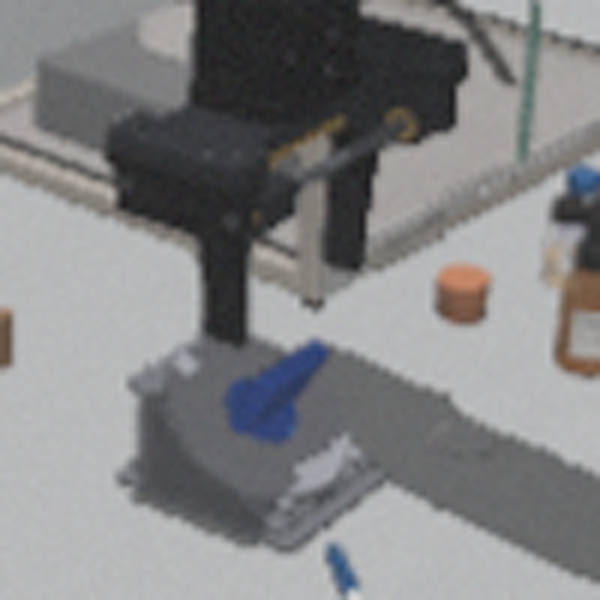

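```bash
cat > ov.py <<'E'
from fitc import world,proj,np,load,cv2
def ov(f,p,box,k,out):
    x0,y0,x1,y1=box
    th=np.linspace(0,2*np.pi,72);C=np.c_[50*np.cos(th),50*np.sin(th),8+0*th]
    fin=np.array([[x,y,z] for x in(-6,6) for y in(-25,25) for z in (8,48)])
    im=cv2.resize(load(f)['img'][y0:y1,x0:x1,::-1],None,fx=k,fy=k,interpolation=cv2.INTER_CUBIC)
    for u in proj(f,world(p,np.r_[C,fin])): cv2.circle(im,tuple(int(v) for v in (u-[x0,y0]+.5)*k),2,(0,0,255),-1)
    cv2.imwrite('pics/'+out+'.png',im)
E
python3 - <<'E'
from ov import *
ov('w2',np.array([.5061,-.1234,.0316,.0867]),(180,100,330,250),4,'ow2')
E
```

```text
(no output)
```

View pics/ow2.png

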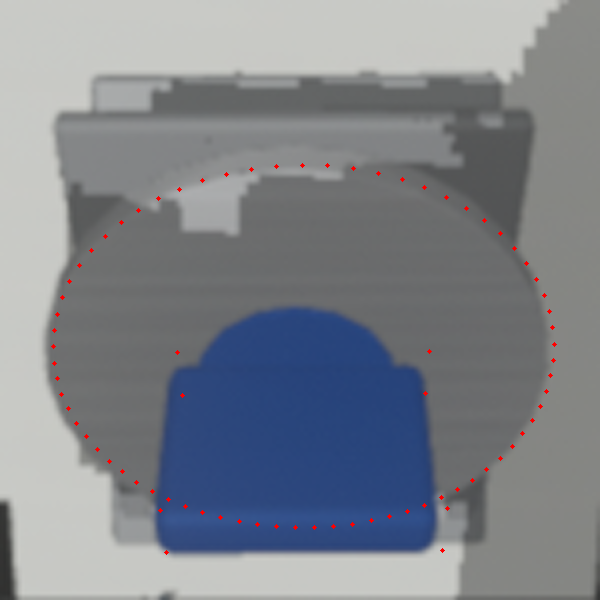

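drive_tool(
  increments="-1 30 -1.5 0 0; 0 25 0 0 0; 0 8 0 0 0; 0 0 0 0 100; 0 0 0 0 255; 0 0 0 0 255; 0 0 0 0 255; 0 0 0 0 255",
  squeeze=35,
)

```text
time: 4.3
position: [0.4876, -0.1233, 0.0429]
tool_rot: [-1.247, 1.147, -1.148]
ft_force: [-1.1, 0.0, 1.6]
grip_width: 0.572
```

```bash
python3 - <<'E'
from h import *
shot('scene','s3');crop('s3',240,120,340,220,6,'s3c')
s=ctrl.get_state();print(s['time'],s['position'],s['ft_force'],s['torque'],s['grip_width'])
E
```

```text
4.35 [ 0.48756371 -0.1233276   0.04287976] [ 0.0371394  -0.80091306  2.63930097] [0.00974221 0.09009209 0.01813076] 0.569085516139227
```

View pics/s3c.png

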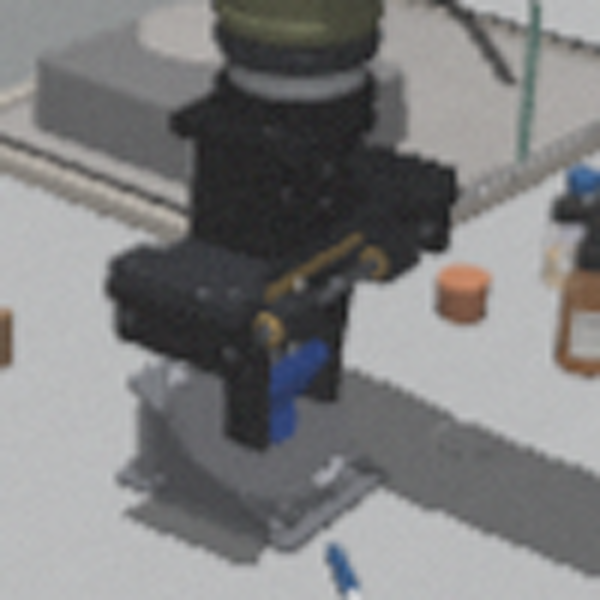

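drive_tool(
  increments="0 -4 0 0 255; 0 -8 0 0 255; 0 -20 0 0 255; 0 -30 0 0 255; 0 -40 0 0 255; 0 -40 0 0 255; 0 -30 0 0 255; 0 0 0 0 255",
)

```text
time: 5.35
position: [0.489, -0.1234, 0.2173]
tool_rot: [-1.245, 1.143, -1.152]
ft_force: [1.3, -0.2, -2.3]
grip_width: 0.571
```

```bash
python3 - <<'E'
from h import *
shot('scene','s4');crop('s4',220,50,340,170,5,'s4c');shot('wrist','w4')
s=ctrl.get_state();print(s['time'],s['position'],s['ft_force'],s['torque'],s['grip_width'])
E
```

```text
5.45 [ 0.4868547  -0.12309652  0.21393694] [-0.18733927  0.48479749 -2.85769334] [-0.00405207  0.05283213 -0.02475015] 0.5678421656833966
```

View pics/s4c.png

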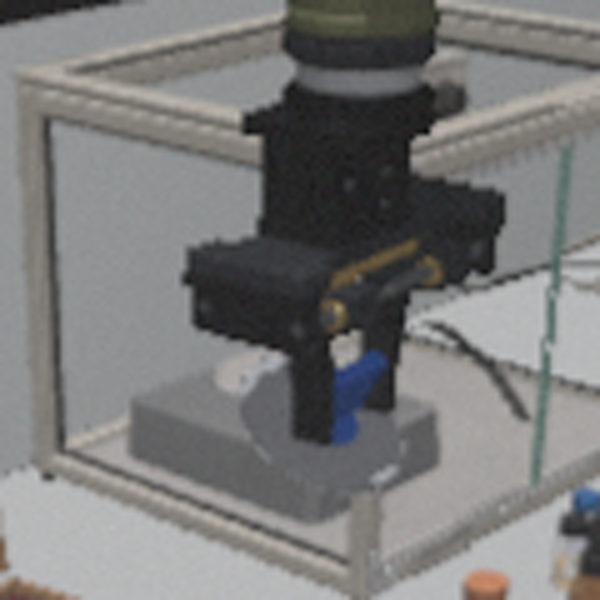

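View pics/w4.png

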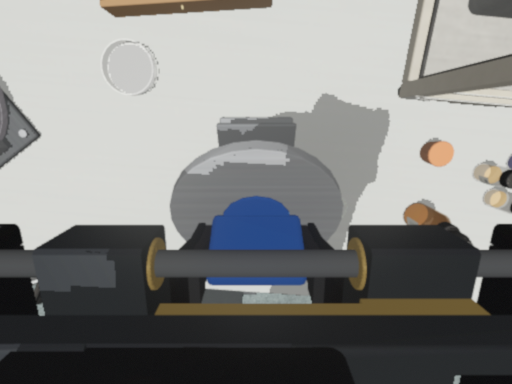

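```bash
python3 - <<'E'
from h import *
crop('w4',160,125,360,300,4,'w4c')
E
```

```text
(no output)
```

View pics/w4c.png

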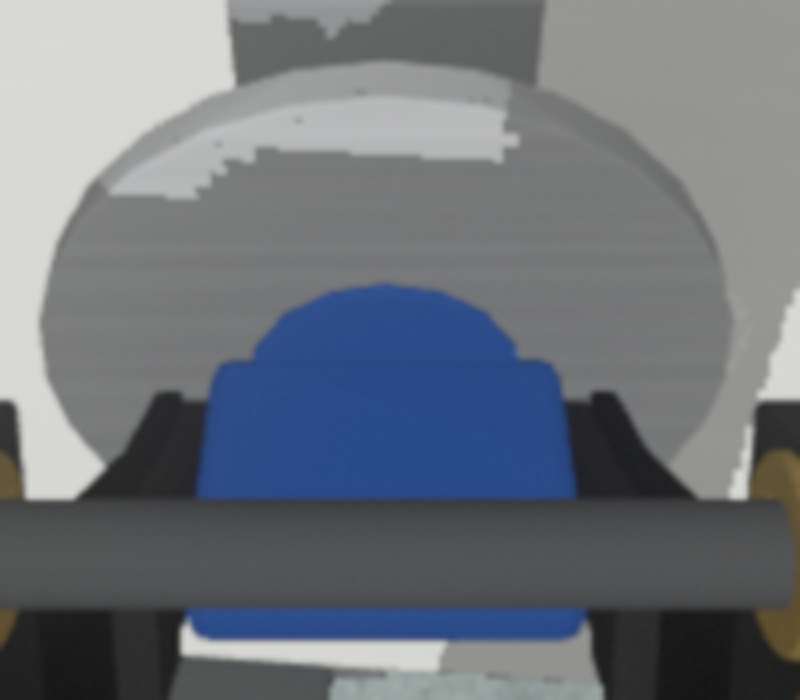

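```bash
cat > hold.py <<'E'
from h import *
from scipy.optimize import least_squares
th=np.linspace(0,2*np.pi,720)
def circ(z): return np.c_[50*np.cos(th),50*np.sin(th),z+0*th]
# tool frame -> cam
TC=np.array([[1,0,0],[0,.2588,.9659],[0,-.9659,.2588]])  # approx
cam=np.array([0.000366,-.16092,.07123])
mtx=load('w4')['mtx']
def pt(X): # X tool coords
    c=(X-cam)@TC.T;q=np.c_[c[:,0],-c[:,1],-c[:,2]]@mtx.T;return q[:,:2]/q[:,2:]
def tool(p,X): # cover->tool ; cover x-> tool z (tilted), cover y -> -tool x, cover z -> -tool y
    t=p[3];X=np.atleast_2d(X)*1e-3
    cx=np.array([0,-np.sin(t),np.cos(t)]);cy=np.array([-1,0,0]);cz=np.array([0,-np.cos(t),-np.sin(t)])
    return p[:3]+X[:,:1]*cx+X[:,1:2]*cy+X[:,2:]*cz
def fit(ob,pts,p0=[0,.02,.02,.52]):
    def res(p):
        r=[]
        for z,a,k,v in ob: r.append((pt(tool(p,circ(z)))[:,a]*k).max()*k-v)
        for X,a,v in pts: r.append(pt(tool(p,X))[0,a]-v)
        return np.array(r)
    r=least_squares(res,p0,x_scale=[.01,.01,.01,.1],loss='soft_l1');return r.x,res(r.x)
if __name__=='__main__':
    w=lambda u,v:(u/4+160-.5+.125,v/4+125-.375)
    ob=[(8,1,-1,w(0,96)[1]),(0,1,-1,w(0,61)[1]),(8,0,-1,w(41,0)[0]),(8,0,1,w(730,0)[0])]
    pts=[((-6,-25,48),1,w(0,637)[1]),((-6,25,48),0,w(188,0)[0]),((-6,-25,48),0,w(585,0)[0]),((6,25,48),1,w(0,0)[1])][:3]
    p,r=fit(ob,pts);print(p.round(4),np.degrees(p[3]),r.round(2))
    g=np.array([0,-.0187,0]);print('grasp in cover z:',np.linalg.norm((g-p[:3])[1:]), 'x,z', (g-p[:3])@[0,-np.sin(p[3]),np.cos(p[3])],(g-p[:3])@[0,-np.cos(p[3]),-np.sin(p[3])])
E
python3 hold.py
```

```text
[4.000e-04 1.100e-02 1.730e-02 5.124e-01] 29.35649749722312 [-0.08 -0.75  0.4  -0.2   0.99  0.59 -0.89]
grasp in cover z: 0.03441405985483627 x,z -0.0005280759844838264 0.034410008012885795
```

drive_tool(
  increments="-12 0 0 0 255; -25 0 -1 0 255; -33 0 -1 0 255; -33 0 -1 0 255; -33 0 -1 0 255; -33 0 -1 0 255; -33 0 -1 0 255; -33 0 -1 0 255; -33 0 -1 0 255; -25 0 -1 0 255; -8 0 -1 0 255; 0 0 0 -6 255; 0 0 0 -8 255; 0 0 0 -8 255; 0 0 0 -7 255; 0 0 0 -5.4 255; 0 0 0 0 255; 0 0 0 0 255",
)

```text
time: 7.7
position: [0.4523, 0.1755, 0.2141]
tool_rot: [-1.458, 0.695, -0.694]
ft_force: [-0.4, 0.1, -1.6]
grip_width: 0.572
```

```bash
python3 - <<'E'
from h import *
shot('wrist','w5');crop('w5',130,0,380,187,3.2,'w5c')
s=ctrl.get_state();print(s['time'],s['position'],R.from_rotvec(s['tool_rot']).as_matrix().round(4))
print(atz('top0',191.67,173.4,.026),proj('w5',[[.538,.245,.026]]))
E
```

```text
7.75 [0.45233775 0.17563775 0.2142425 ] [[ 6.301e-01 -5.000e-04  7.765e-01]
 [-7.765e-01 -3.000e-04  6.301e-01]
 [-1.000e-04 -1.000e+00 -6.000e-04]]
[0.5379887 0.2430875 0.026    ] [[255.5461758   80.99381346]]
```

View pics/w5.png

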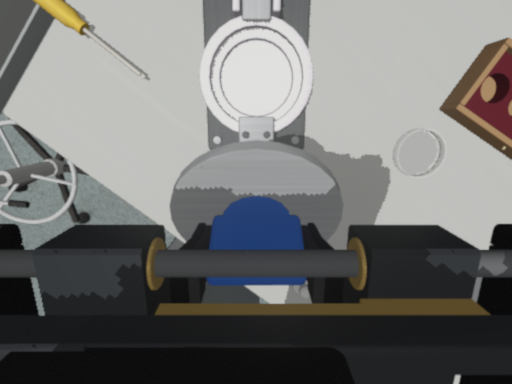

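View pics/w5c.png

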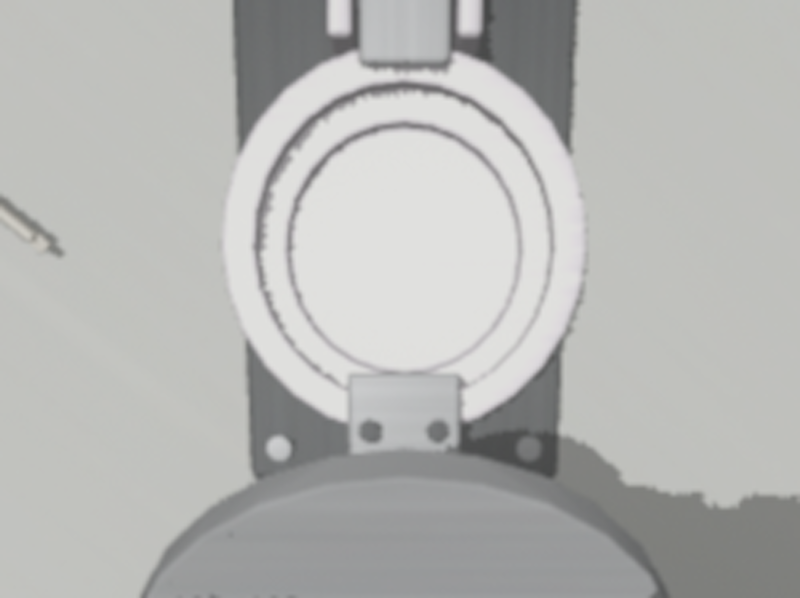

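```bash
cat > cell.py <<'E'
from hold import *
H=.2142
def cellpt(q,X): # cell mm -> tool
    X=np.atleast_2d(X)*1e-3;a=q[2]
    zc=X[:,0]*np.cos(a)+X[:,1]*np.sin(a); xc=X[:,0]*np.sin(a)-X[:,1]*np.cos(a)
    return np.c_[q[0]+xc,q[3]-X[:,2],q[1]+zc]
c=lambda r,z:np.c_[r*np.cos(th),r*np.sin(th),z+0*th]
w=lambda u,v:(u/3.2+130-.5+.16,v/3.2-.34)
ob=[(64,26,0,-1,224),(64,26,0,1,584),(42,16,0,-1,288),(42,16,0,1,521),(42,16,1,-1,123),(42,16,1,1,373),(52,26,1,-1,82)]
pts=[((-42,0,36),1,375),((-42,20,36),0,350),((-42,-20,36),0,461)]
for free in (0,1):
    def res(q):
        if not free: q=np.r_[q[:3],H]
        r=[(pt(cellpt(q,c(a,z)))[:,ax]*k).max()*k-w(v,v)[ax] for a,z,ax,k,v in ob]
        r+=[pt(cellpt(q,X))[0,ax]-w(v,v)[ax] for X,ax,v in pts]
        return np.array(r)
    r=least_squares(res,[0,.11,0,H],x_scale=[.01,.01,.1,.01]);print(r.x.round(4),res(r.x).round(2))
E
python3 cell.py
```

```text
[ 0.0003  0.1143 -0.0106  0.2142] [-1.28  1.43 -0.36  0.2   0.02  0.42  0.01 -0.26 -0.56  0.57]
[ 0.0003  0.1149 -0.0104  0.2184] [-0.6   0.75  0.06 -0.21  0.37 -0.12  0.54 -0.83 -0.36  0.36]
```

drive_tool(
  increments="0 0 12 0 255; 0 0 28 0 255; 0 0 32 0 255; 0 0 32 0 255; 0 0 20 0 255; 0 8 6 0 255; 0 20 0 0 255; 0 30 0 0 255; 0 30 0 0 255; 0 15 0 0 255; 0 7 0 0 255; 0 0 0 0 255; 0 0 0 0 255",
)

```text
time: 9.38
position: [0.554, 0.2584, 0.1056]
tool_rot: [-1.456, 0.692, -0.694]
ft_force: [0.1, 0.1, -2.0]
grip_width: 0.568
```

```bash
python3 - <<'E'
from h import *
shot('wrist','w6');shot('scene','s6');crop('s6',100,150,240,280,5,'s6c')
s=ctrl.get_state();print(s['time'],s['position'],s['ft_force'],R.from_rotvec(s['tool_rot']).as_matrix().round(4))
d=s['position'][:2]-np.array([.5411,.2477]);print('cell x',d@[.7765,.6301],'lat toolx',d@[.6301,-.7765])
E
```

```text
9.475 [0.5538983  0.25835103 0.10551975] [ 0.22460208 -0.35734326 -2.35010687] [[ 6.313e-01  1.700e-03  7.756e-01]
 [-7.756e-01  4.000e-04  6.313e-01]
 [ 7.000e-04 -1.000e+00  1.500e-03]]
cell x 0.01664909450286775 lat toolx -0.00020631193119407612
```

View pics/w6.png

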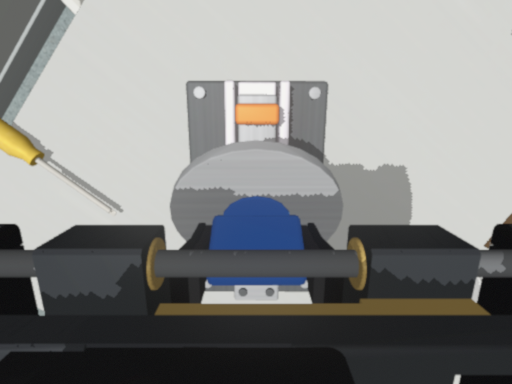

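View pics/s6c.png

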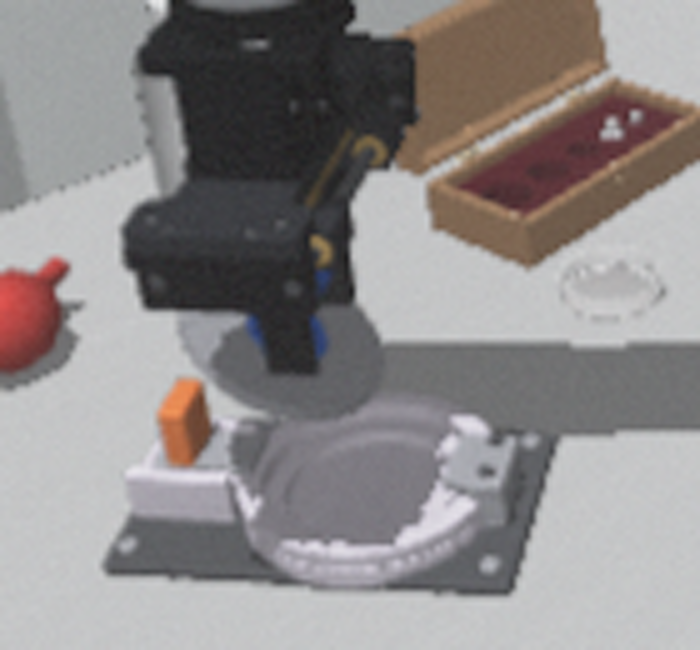

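```bash
python3 - <<'E'
from hold import *
def back(u,v,H,z):
    r=np.linalg.inv(mtx)@[u,v,1];r=TC.T@np.array([r[0],-r[1],-r[2]])
    s=(H-z-cam[1])/r[1];return cam+r*s
for u in (371,438):
    a=back(u/3.2+130-.34,432/3.2-.34,.2142,.036);print(a-[.0003,0,.1143])
for u in (243,270): 
    a=back(u,292.7,.1055,.036);print(a+[0,0,.0166])
crop('w6',220,270,300,310,9,'w6c')
E
```

```text
[-0.01182476  0.1782     -0.06182849]
[ 0.01191998  0.1782     -0.06182849]
[-0.01131224  0.0695     -0.06320114]
[ 0.01278967  0.0695     -0.06320114]
```

View pics/w6c.png

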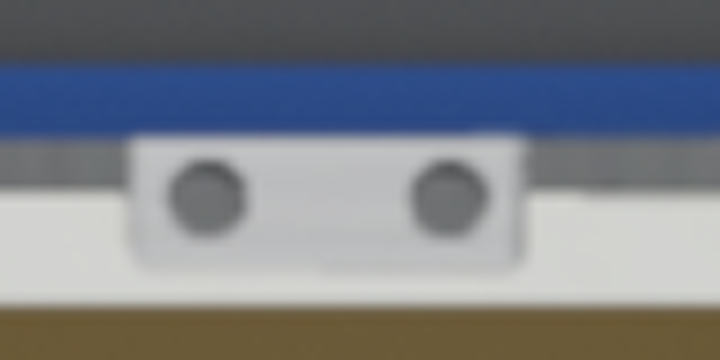

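drive_tool(
  increments="0 10 -0.5 0 255; 0 15 0 0 255; 0 8.5 0 0 255; 0 0 0 0 255; 0 2.5 -4.4 0 255; 0 4.9 -8.7 0 255; 0 2.5 -4.4 0 255; 0 0 0 0 255; 0 0 0 0 255",
)

```text
time: 10.6
position: [0.5396, 0.2467, 0.0614]
tool_rot: [-1.457, 0.693, -0.693]
ft_force: [-1.0, 0.5, -2.1]
grip_width: 0.569
```

```bash
cat > st.py <<'E'
from h import *
s=ctrl.get_state();d=s['position'][:2]-np.array([.5411,.2477]);M=R.from_rotvec(s['tool_rot']).as_matrix()
print('t',round(s['time'],2),'cellx %.1f lat %.1f z %.1f seat %.1f'%(d@[.7765,.6301]*1e3,d@[.6301,-.7765]*1e3,s['position'][2]*1e3,s['position'][2]*1e3-16),'F tool',(M.T@s['ft_force']).round(2),'M',(M.T@s['torque']).round(3),'w',round(s['grip_width']*87,1))
E
python3 - <<'E'
import st
from h import *
shot('scene','s7');crop('s7',100,170,220,270,6,'s7c')
E
```

```text
t 10.6 cellx -1.7 lat -0.2 z 61.4 seat 45.4 F tool [-0.97  2.08 -0.47] M [-0.046  0.015  0.026] w 49.5
```

View pics/s7c.png

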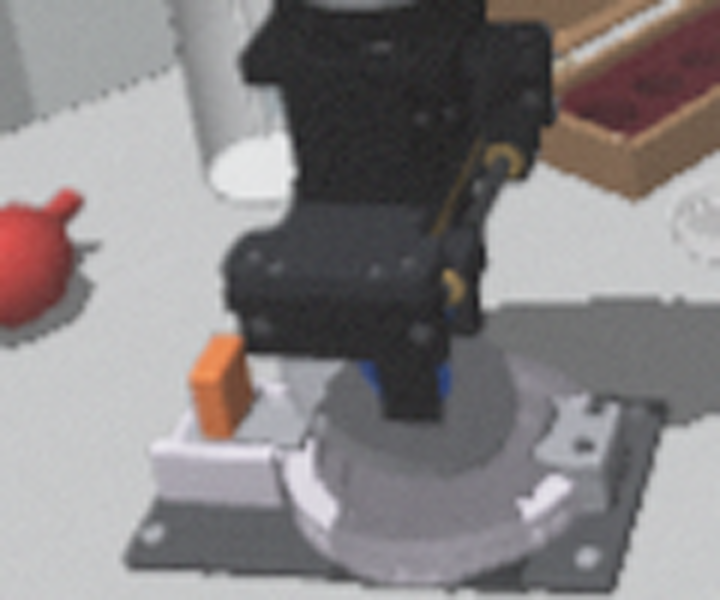

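drive_tool(
  increments="0 2.5 -4 0 255; 0 2.5 -4.5 0 255; 0 2.5 -4.5 0 255; 0 1.5 -3.5 0 255; 0 0 0 0 255; 0 0 0 0 255",
)

```text
time: 11.4
position: [0.5266, 0.2363, 0.0519]
tool_rot: [-1.457, 0.693, -0.693]
ft_force: [1.3, 0.6, -4.8]
grip_width: 0.568
```

```bash
python3 - <<'E'
import st
from h import *
shot('scene','s8');crop('s8',100,170,220,270,6,'s8c');shot('wrist','w8')
E
```

```text
t 11.4 cellx -18.5 lat -0.3 z 51.9 seat 35.9 F tool [0.4  4.83 1.4 ] M [ 0.65  -0.003 -0.093] w 49.4
```

View pics/s8c.png

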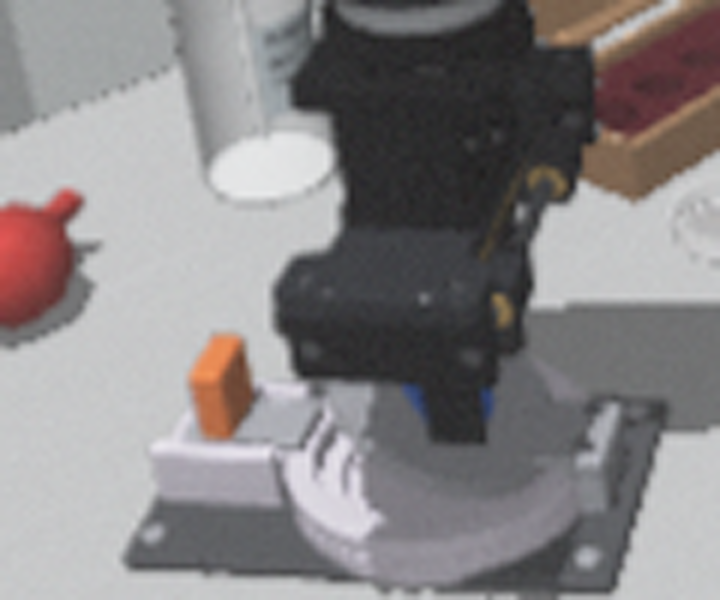

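View pics/w8.png

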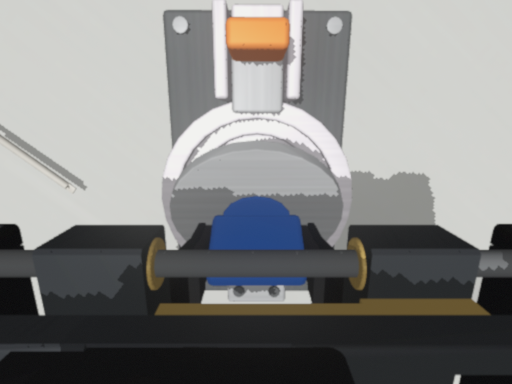

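```bash
python3 - <<'E'
from h import *
crop('s8',170,220,210,260,15,'s8d');crop('scene0',170,220,210,260,15,'s0d')
a=cv2.imread('pics/s8d.png');b=cv2.imread('pics/s0d.png')
# predicted points: lip inner top corners, disc low edge
ex=np.array([.7765,.6301,0]);ey=np.array([-.6301,.7765,0]);O=np.array([.5411,.2477,.016])
W=lambda x,y,z:O+ex*x/1e3+ey*y/1e3+np.array([0,0,z/1e3])
lip=[W(-42,y,z) for y in(-20,20) for z in (14,20)]+[W(-69,y,20) for y in (-20,20)]
t=np.radians(29.4);Oc=np.array([-18.5+17.3,0,35.9-11.0])
disc=[]
for ph in np.linspace(0,2*np.pi,120):
    x,y=50*np.cos(ph),50*np.sin(ph)
    disc.append(W(Oc[0]+x*np.cos(t)-8*np.sin(t),y,Oc[2]+x*np.sin(t)+8*np.cos(t)))
for im,f in((a,'s8'),(b,'scene0')):
    for P,c in((lip,(0,0,255)),(disc,(0,255,0))):
        if f=='scene0' and c[1]: continue
        for u in proj(f,np.array(P)): cv2.circle(im,tuple(int(v) for v in (u-[170,220]+.5)*15),4,c,-1)
cv2.imwrite('pics/cmp.png',cv2.resize(np.hstack([a,b]),(800,400)))
E
```

```text
(no output)
```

View pics/cmp.png

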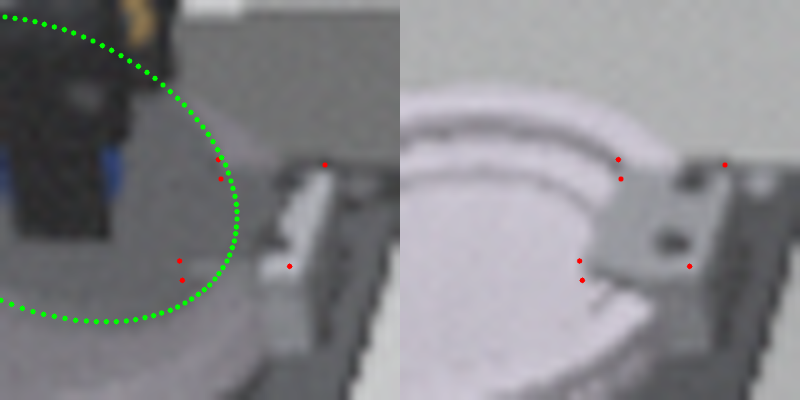

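drive_tool(
  increments="0 0 0.7 0 255; 0 1 1 0 255; 0 1.5 1.6 0 255; 0 1.4 1.75 0 255; 0 1.4 1.75 0 255; 0 0 0 0 255",
  squeeze=18,
)

```text
time: 12.25
position: [0.5318, 0.2406, 0.0467]
tool_rot: [-1.458, 0.693, -0.693]
ft_force: [-0.2, -1.0, -2.1]
grip_width: 0.57
```

```bash
python3 - <<'E'
import st
from h import *
shot('wrist','w9');crop('w9',150,90,360,300,3.5,'w9c')
E
```

```text
t 12.25 cellx -11.7 lat -0.4 z 46.7 seat 30.7 F tool [ 0.61  2.11 -0.78] M [ 0.047 -0.001 -0.022] w 49.6
```

View pics/w9c.png

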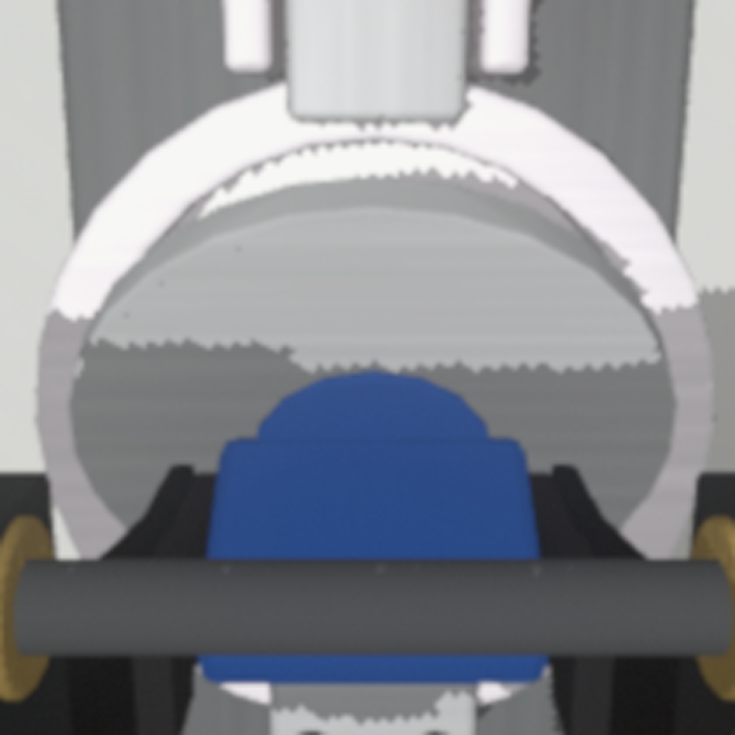

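drive_tool(
  increments="0 -2 0 0 255; 0 -2 0 0 255; 0 0 -2 0 255; 0 0 -2 0 255; 0 0 -1.3 0 255; 0 0 0 0 255; 0 0 0 0 255",
  squeeze=18,
)

```text
time: 13.18
position: [0.5278, 0.2372, 0.0508]
tool_rot: [-1.457, 0.693, -0.693]
ft_force: [0.8, -0.3, -1.7]
grip_width: 0.572
```

```bash
python3 st.py
```

```text
t 13.18 cellx -17.0 lat -0.2 z 50.8 seat 34.8 F tool [0.74 1.74 0.47] M [-0.034 -0.054  0.046] w 49.8
```

drive_tool(
  increments="0 1 0 0 255; 0 1 0 0 255; 0 0 0 0 255",
)

```text
time: 13.55
position: [0.5276, 0.2371, 0.0487]
tool_rot: [-1.458, 0.693, -0.693]
ft_force: [-0.2, 0.1, -1.6]
grip_width: 0.576
```

```bash
python3 st.py
```

```text
t 13.55 cellx -17.1 lat -0.3 z 48.7 seat 32.7 F tool [-0.18  1.63 -0.12] M [ 0.01   0.009 -0.039] w 50.1
```

drive_tool(
  increments="0 0 -1.5 0 255; 0 1 0 0 255; 0 0 0 0 255",
)

```text
time: 13.92
position: [0.5265, 0.2362, 0.0478]
tool_rot: [-1.458, 0.693, -0.693]
ft_force: [0.6, -0.2, -1.0]
grip_width: 0.569
```

```bash
python3 st.py
```

```text
t 13.93 cellx -18.6 lat -0.3 z 47.8 seat 31.8 F tool [0.53 1.   0.31] M [-0.005 -0.002 -0.07 ] w 49.5
```

drive_tool(
  increments="0 1 0 0 255; 0 1 0 0 255; 0 0 0 0 255",
)

```text
time: 14.3
position: [0.5272, 0.2367, 0.0465]
tool_rot: [-1.456, 0.692, -0.693]
ft_force: [0.9, 0.1, 3.3]
grip_width: 0.573
```

```bash
python3 - <<'E'
import st
from h import *
shot('wrist','w10');crop('w10',150,90,360,300,3.5,'w10c')
E
```

```text
t 14.3 cellx -17.7 lat -0.3 z 46.5 seat 30.5 F tool [ 0.48 -3.32  0.81] M [-0.121  0.004  0.016] w 49.9
```

View pics/w10c.png

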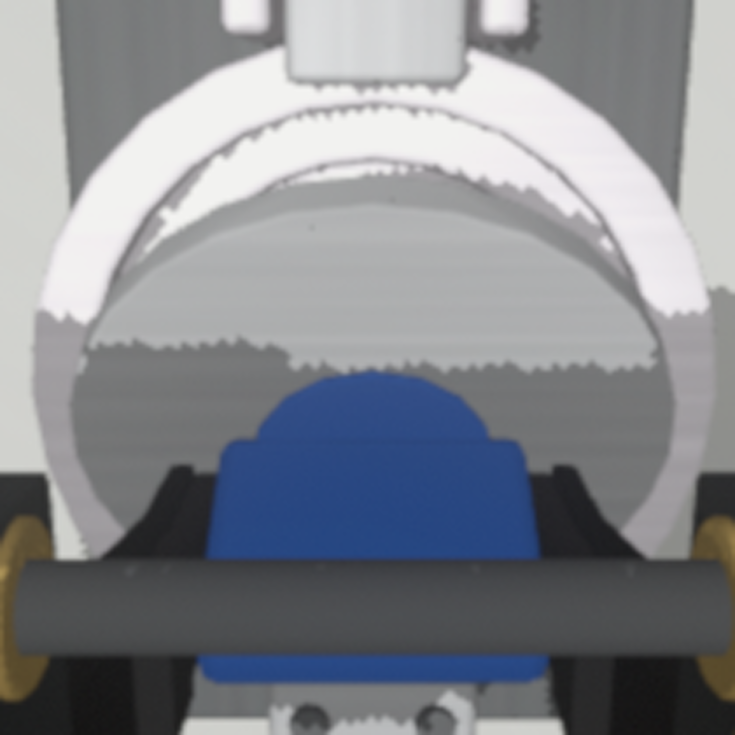

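drive_tool(
  increments="0 1 1 0 255; 0 1 1.5 0 255; 0 1.2 1.5 0 255; 0 1.2 1.5 0 255; 0 0 0 0 255",
  squeeze=10,
)

```text
time: 14.98
position: [0.5313, 0.24, 0.0415]
tool_rot: [-1.457, 0.692, -0.693]
ft_force: [2.4, 1.3, 2.9]
grip_width: 0.577
```

```bash
python3 - <<'E'
import st
from h import *
shot('wrist','w11');crop('w11',150,90,360,300,3.5,'w11c')
E
```

```text
t 14.97 cellx -12.5 lat -0.2 z 41.5 seat 25.5 F tool [ 0.51 -2.95  2.62] M [ 0.642  0.012 -0.125] w 50.2
```

View pics/w11c.png

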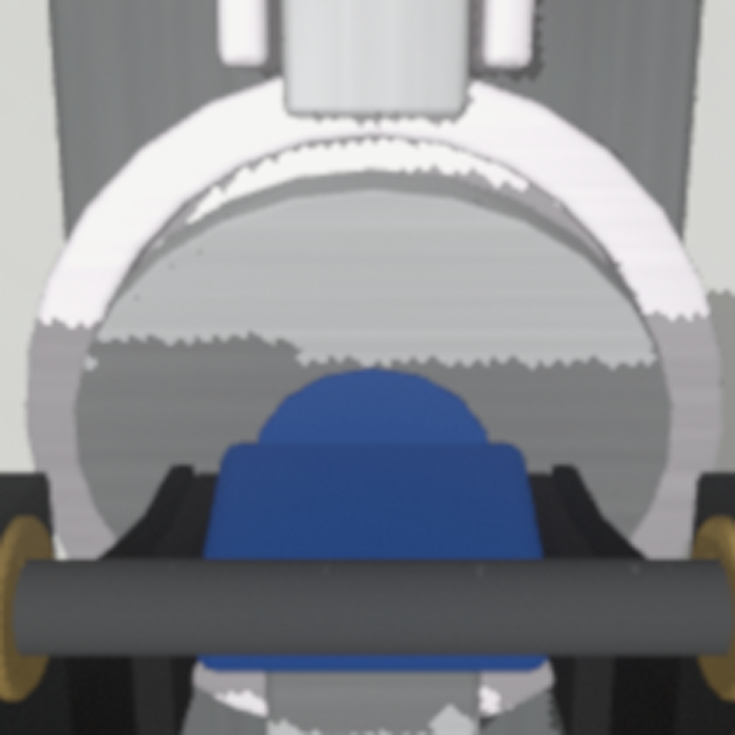

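```bash
cat > tilt.py <<'E'
from hold import *
# pivot fixed: p origin = g - R(x,z)
def orig(t,gz=34.4e-3,gx=-.5e-3):
    g=np.array([0.0004,-.0187,0]);cx=np.array([0,-np.sin(t),np.cos(t)]);cz=np.array([0,-np.cos(t),-np.sin(t)])
    return g-gx*cx-gz*cz
def pred(t,dy=0):
    p=np.r_[orig(t)+[0,dy,0],t]
    return [pt(tool(p,circ(8)))[:,1].min(),pt(tool(p,circ(0)))[:,1].min(),pt(tool(p,(-6,0,48)))[0,1]]
if __name__=='__main__':
    for d in (0,5,10,15,20,23,26,29.4): print(d,np.round(pred(np.radians(d)),1))
E
python3 tilt.py
```

```text
0 [154.9 153.3 279.1]
5 [152.1 149.4 280.7]
10 [149.9 146.  282. ]
15 [148.4 143.2 283.1]
20 [147.7 141.  283.9]
23 [147.6 140.1 284.3]
26 [147.9 139.5 284.6]
29.4 [148.6 139.2 284.9]
```

drive_tool(
  increments="0 0 1.2 0 255; 0 0.5 1.3 0 255; 0 1.3 1.2 0 255; 0 1.4 1.2 0 255; 0 1.4 1.1 0 255; 0 1.4 1 0 255; 0 0 0 0 255",
  squeeze=10,
)

```text
time: 15.9
position: [0.5358, 0.2438, 0.0349]
tool_rot: [-1.459, 0.694, -0.692]
ft_force: [0.1, -0.4, -1.1]
grip_width: 0.571
```

```bash
python3 - <<'E'
import st
from h import *
shot('wrist','w12');crop('w12',150,90,360,300,3.5,'w12c')
E
```

```text
t 15.9 cellx -6.6 lat -0.3 z 34.9 seat 18.9 F tool [ 0.34  1.06 -0.14] M [-0.198 -0.01  -0.081] w 49.7
```

View pics/w12c.png

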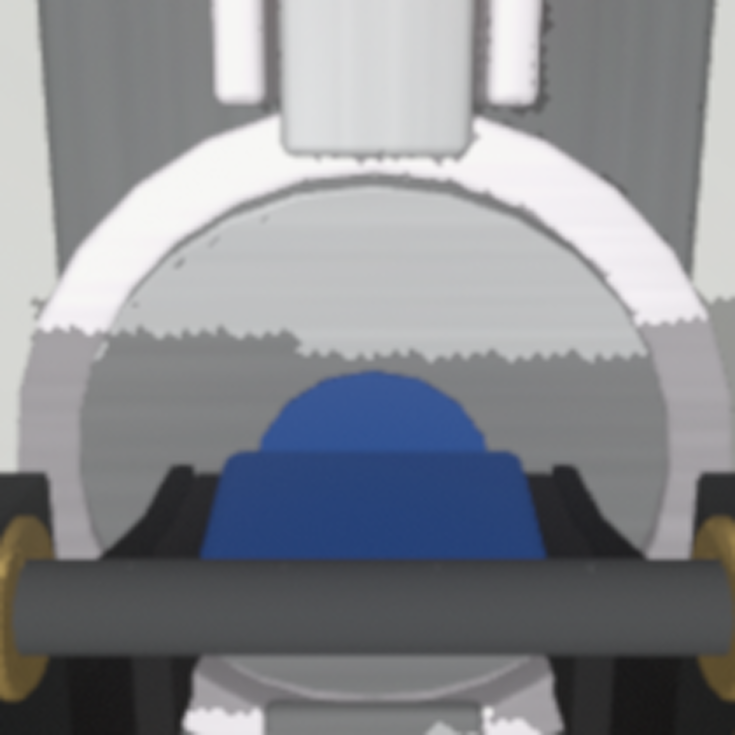

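```bash
python3 - <<'E'
from h import *
crop('w12',200,270,315,300,7,'w12d')
shot('scene','s12');crop('s12',110,200,220,270,7,'s12c')
E
```

```text
(no output)
```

View pics/w12d.png

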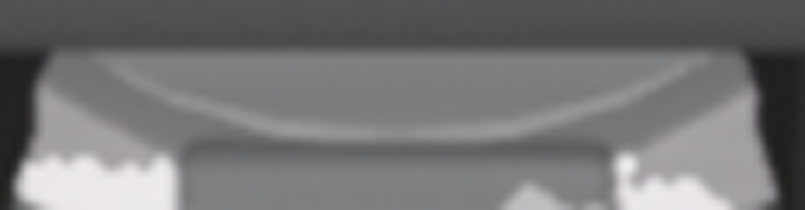

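View pics/s12c.png

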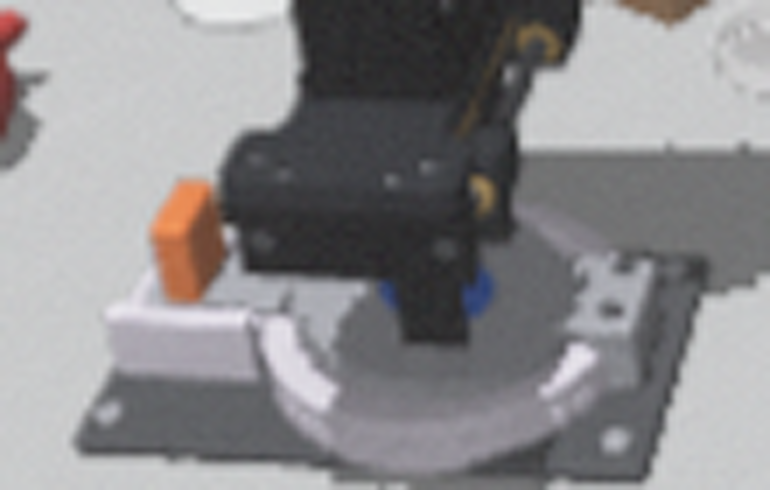

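```bash
python3 - <<'E'
from hold import *
def px(x,y,z,X,Z): # cell coords rel seat; TCP at X,Z
    return pt(np.array([[-y,Z-z,x-X]])*1e-3)[0]
cr=lambda u:((u-[200,270]+.5)*7).round(0)
for X,Z in((-6.6,18.9),(-6.6,23.5),(-8.1,23.5)):
    print(X,Z)
    for n,q in dict(liptop=(-42,0,20),lipbot=(-42,0,14),liptopc=(-42,20,20),rec30=(-np.sqrt(52**2-900),30,10),recbot30=(-np.sqrt(52**2-900),30,0),well0=(-42,0,0),well25=(-np.sqrt(42**2-625),25,0),catchtip=(52,0,14),rim0far=(64,0,10),rec0far=(52,0,10)).items():
        print(n,cr(px(*q,X,Z)),((px(*q,X,Z)-[150,90]+.5)*3.5).round(0))
E
```

```text
-6.6 18.9
liptop [392. 181.] [371. 721.]
lipbot [392. 143.] [371. 701.]
liptopc [166. 181.] [258. 721.]
rec30 [ 71. 123.] [211. 691.]
recbot30 [87. 66.] [218. 663.]
well0 [392.  62.] [371. 661.]
well25 [135. -14.] [242. 623.]
catchtip [ 391. -900.] [371. 180.]
rim0far [  392. -1056.] [371. 102.]
rec0far [ 392. -903.] [371. 178.]
-6.6 23.5
liptop [392. 151.] [371. 706.]
lipbot [392. 115.] [371. 687.]
liptopc [172. 151.] [261. 706.]
rec30 [78. 96.] [214. 678.]
recbot30 [93. 41.] [222. 651.]
well0 [392.  37.] [371. 649.]
well25 [140. -37.] [245. 611.]
catchtip [ 392. -904.] [371. 178.]
rim0far [  392. -1056.] [371. 102.]
rec0far [ 392. -908.] [371. 176.]
-8.1 23.5
liptop [392. 137.] [371. 698.]
lipbot [392. 100.] [371. 680.]
liptopc [171. 137.] [261. 698.]
rec30 [78. 82.] [214. 671.]
recbot30 [93. 28.] [221. 644.]
well0 [392.  24.] [371. 642.]
well25 [140. -51.] [245. 604.]
catchtip [ 392. -923.] [371. 169.]
rim0far [  392. -1075.] [371.  93.]
rec0far [ 392. -926.] [371. 167.]
```

```bash
cat > fit12.py <<'E'
from hold import *
def go(obs,p0):
    def res(p):
        q=np.r_[.0004,p]
        c8=pt(tool(q,circ(8)));c0=pt(tool(q,circ(0)));b=pt(tool(q,np.c_[18*np.cos(th),18*np.sin(th),14+0*th]))
        m=dict(top=c8[:,1].min(),und=c0[:,1].min(),low=c8[:,1].max(),w=np.ptp(c8[:,0]),boss=b[:,1].min(),fin=pt(tool(q,(-6,0,48)))[0,1])
        return np.array([m[k]-v for k,v in obs.items()])
    r=least_squares(res,p0,x_scale=[.01,.01,.1]);t=r.x[2];
    g=np.array([-.0187,0])-r.x[:2]
    print('O tool y,z',(r.x[:2]*1e3).round(1),'tilt',np.degrees(t).round(1),'grasp in cover x,z',np.round(1e3*np.array([g@[-np.sin(t),np.cos(t)],g@[-np.cos(t),-np.sin(t)]]),1),res(r.x).round(2));return r.x
V=lambda v:v/3.5+90-.36
print('w10');go(dict(top=V(205),und=V(173),w=172.,fin=V(682)),[.011,.017,.5])
print('w11');go(dict(top=V(190),und=V(170),fin=V(669)),[.011,.017,.3])
print('w12');go(dict(top=V(186),und=V(179),w=168.,low=288.8),[.015,.005,.1])
go(dict(top=V(186),und=V(179),low=288.8),[.015,.005,.1])
E
python3 fit12.py
```

```text
w10
O tool y,z [10.9 17.7] tilt 29.8 grasp in cover x,z [-0.6 34.5] [ 0.15 -0.27 -0.12  0.12]
w11
O tool y,z [12.9 12.8] tilt 17.1 grasp in cover x,z [-2.9 34. ] [0. 0. 0.]
w12
O tool y,z [12.4 10.2] tilt 10.5 grasp in cover x,z [-4.4 32.5] [ 0.84 -1.06 -0.19  0.21]
O tool y,z [22.1  7.8] tilt 3.8 grasp in cover x,z [-5.  41.2] [0. 0. 0.]
```

```bash
cat > cand.py <<'E'
from h import *
def draw(f,box,k,poses,out,dX=(0,0)):
    x0,y0,x1,y1=box;im=cv2.resize(load(f)['img'][y0:y1,x0:x1,::-1],None,fx=k,fy=k,interpolation=cv2.INTER_CUBIC)
    ex=np.array([.7765,.6301,0]);ey=np.array([-.6301,.7765,0]);O=np.array([.5411,.2477,.016])
    W=lambda x,y,z:O+ex*x/1e3+ey*y/1e3+np.array([0,0,z/1e3])
    D=lambda P,c:[cv2.circle(im,tuple(int(v) for v in (u-[x0,y0]+.5+np.array(dX))*k),1,c,-1) for u in proj(f,np.array(P))]
    ph=np.linspace(0,2*np.pi,150)
    D([W(52*np.cos(a),52*np.sin(a),10) for a in ph],(255,255,0));D([W(64*np.cos(a),64*np.sin(a),10) for a in ph],(255,255,0))
    D([W(-42,y,z) for y in np.linspace(-20,20,15) for z in(14,20)],(0,0,255))
    for (ox,oz,t),c in poses:
        t=np.radians(t)
        D([W(ox+50*np.cos(a)*np.cos(t)-8*np.sin(t),50*np.sin(a),oz+50*np.cos(a)*np.sin(t)+8*np.cos(t)) for a in ph],c)
    cv2.imwrite('pics/'+out+'.png',im)
if __name__=='__main__':
    draw('scene0',(110,200,220,270),7,[],'cs0')
    draw('s12',(110,200,220,270),7,[((3,7,10),(0,255,0)),((8,10,3),(0,140,255))],'cs12')
E
python3 cand.py
```

```text
(no output)
```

View pics/cs0.png

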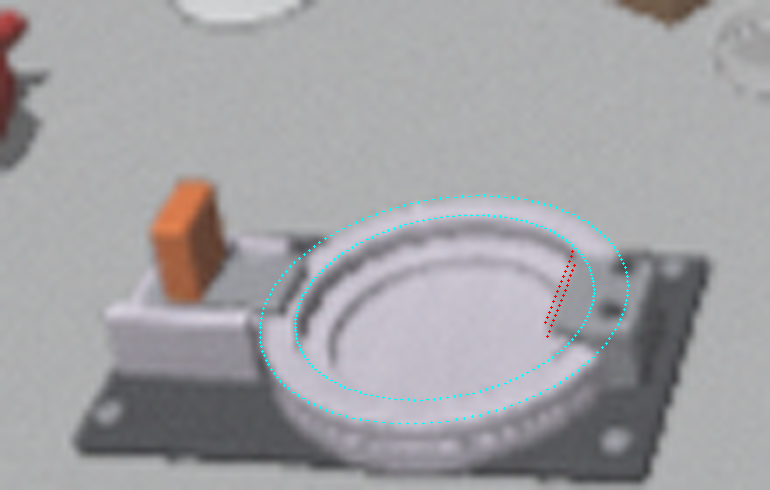

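View pics/cs12.png

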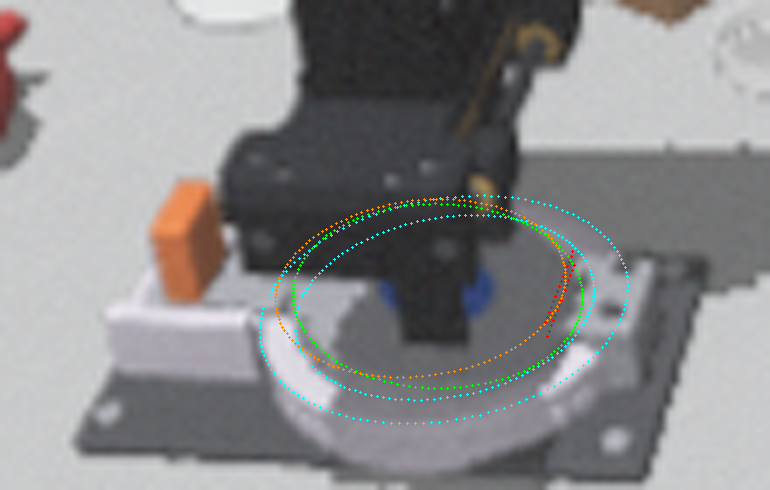

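```bash
python3 - <<'E'
from h import *
a=load('scene0')['img'][228:258,180:208,::-1];b=load('s12')['img'][228:258,180:208,::-1]
b=np.clip(b.astype(int)*1.4,0,255).astype(np.uint8)
cv2.imwrite('pics/l.png',cv2.resize(np.hstack([a,b]),None,fx=14,fy=14,interpolation=cv2.INTER_CUBIC))
E
```

```text
(no output)
```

View pics/l.png

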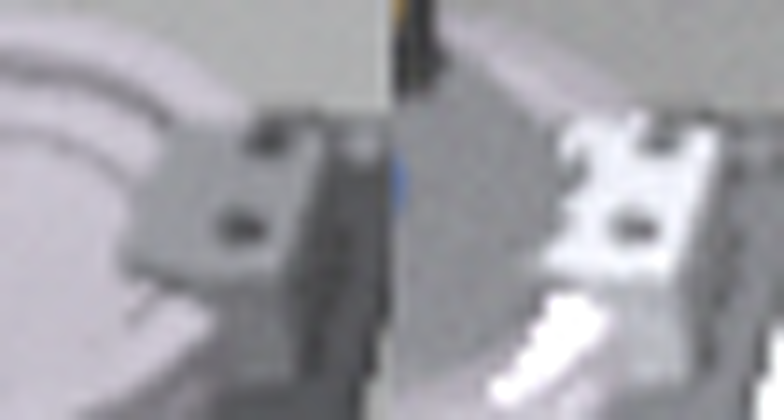

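drive_tool(
  increments="0 1 -0.3 0 255; 0 1 -0.2 0 255; 0 1 0 0 255; 0 0 0 0 255",
  squeeze=10,
)

```text
time: 16.5
position: [0.5367, 0.2446, 0.033]
tool_rot: [-1.455, 0.692, -0.694]
ft_force: [1.2, 1.6, 0.9]
grip_width: 0.575
```

```bash
python3 - <<'E'
import st
from h import *
shot('wrist','w13');crop('w13',150,90,360,300,3.5,'w13c')
E
```

```text
t 16.5 cellx -5.4 lat -0.3 z 33.0 seat 17.0 F tool [-0.51 -0.91  1.93] M [ 0.457  0.008 -0.026] w 50.1
```

View pics/w13c.png

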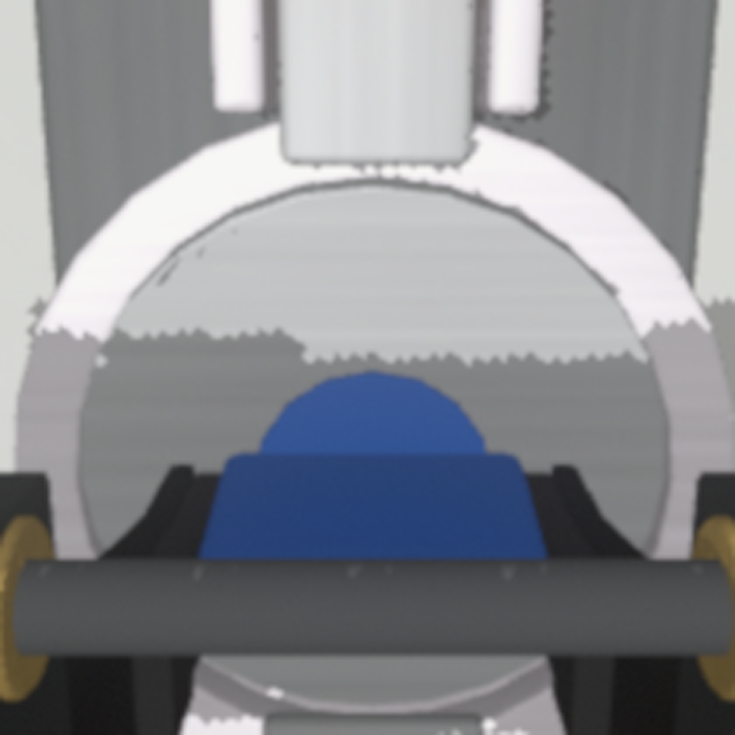

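```bash
cat > hyp.py <<'E'
from hold import *
def px(P,X,Z):
    P=np.atleast_2d(P);return pt(np.c_[-P[:,1],Z-P[:,2],P[:,0]-X]*1e-3)
def circc(ox,oz,t,h,r=50):
    t=np.radians(t);x=r*np.cos(th);return np.c_[ox+x*np.cos(t)-h*np.sin(t),r*np.sin(th),oz+x*np.sin(t)+h*np.cos(t)]
def rep(n,C,X,Z):
    u=(px(C,X,Z)-[150,90]+.5)*3.5;print(n,'top %.0f low %.0f L %.0f R %.0f'%(u[:,1].min(),u[:,1].max(),u[:,0].min(),u[:,0].max()))
if __name__=='__main__':
  for X,Z in((-5.4,17),(-5.4,21.6)):
    print(X,Z);rep('rim64',circc(0,10,0,0,64),X,Z);rep('rec52',circc(0,10,0,0,52),X,Z);rep('seat52',circc(0,0,0,0,52),X,Z)
    rep('seated',circc(0,0,0,8),X,Z)
    for t,ox,oz in((3,1,3),(5,0,5),(8,0,7),(2,8,12),(4,8,12)): rep(str((t,ox,oz)),circc(ox,oz,t,8),X,Z)
    u=(px([(-42,0,20),(-42,0,14)],X,Z)-[150,90]+.5)*3.5;print('lip',u[:,1].round(0))
E
python3 hyp.py
```

```text
-5.4 17
rim64 top 110 low 802 L 3 R 739
rec52 top 187 low 748 L 72 R 669
seat52 top 182 low 717 L 88 R 654
seated top 198 low 732 L 87 R 655
(3, 1, 3) top 198 low 730 L 82 R 660
(5, 0, 5) top 209 low 736 L 79 R 663
(8, 0, 7) top 217 low 735 L 75 R 666
(2, 8, 12) top 155 low 728 L 63 R 678
(4, 8, 12) top 158 low 723 L 63 R 678
lip [733. 713.]
-5.4 21.6
rim64 top 110 low 787 L 12 R 730
rec52 top 184 low 733 L 80 R 662
seat52 top 180 low 703 L 94 R 648
seated top 195 low 718 L 94 R 648
(3, 1, 3) top 195 low 716 L 89 R 653
(5, 0, 5) top 206 low 722 L 86 R 656
(8, 0, 7) top 214 low 720 L 83 R 659
(2, 8, 12) top 153 low 713 L 72 R 670
(4, 8, 12) top 156 low 709 L 71 R 670
lip [718. 699.]
```

```bash
python3 - <<'E'
from hyp import *
def go(top,low,w,und,X,Z):
    def res(p):
        u=(px(circc(*p,8),X,Z)-[150,90]+.5)*3.5; v=(px(circc(*p,0),X,Z)-[150,90]+.5)*3.5
        r=[u[:,1].min()-top,u[:,1].max()-low,np.ptp(u[:,0])-w]
        if und: r.append(v[:,1].min()-und)
        return r
    r=least_squares(res,[3,5,3]);p=r.x;t=np.radians(p[2]);print('O x z tilt',p.round(1),'T',(p[0]-50*np.cos(t)-8*np.sin(t)).round(1),(p[1]-50*np.sin(t)+8*np.cos(t)).round(1),'far bottom',(p[0]+50*np.cos(t)).round(1),(p[1]+50*np.sin(t)).round(1),np.round(r.fun,1))
for w in (580,587,594): go(183,710,w,None,-5.4,21.6)
go(183,710,587,180,-5.4,21.6);
go(186,697,588,179,-6.6,23.5);go(186,697,588,None,-6.6,23.5)
crop('w13',160,160,260,250,8,'a1')
E
```

```text
O x z tilt [4.  7.3 5.3] T -46.6 10.7 far bottom 53.8 11.9 [-0. -0.  0.]
O x z tilt [4.5 9.3 6.7] T -46.1 11.4 far bottom 54.2 15.1 [-0. -0.  0.]
O x z tilt [ 5.1 11.2  8. ] T -45.5 12.2 far bottom 54.6 18.1 [ 0. -0.  0.]
O x z tilt [4.1 9.2 6.9] T -46.5 11.1 far bottom 53.8 15.2 [ 3.2  0.9 -0.8 -4. ]
O x z tilt [ 3.7 11.1 10.5] T -46.9 9.8 far bottom 52.9 20.2 [ 3.   0.7 -0.6 -3.7]
O x z tilt [ 4.1 11.2 10.3] T -46.5 10.1 far bottom 53.3 20.1 [ 0.  0. -0.]
```

View pics/a1.png

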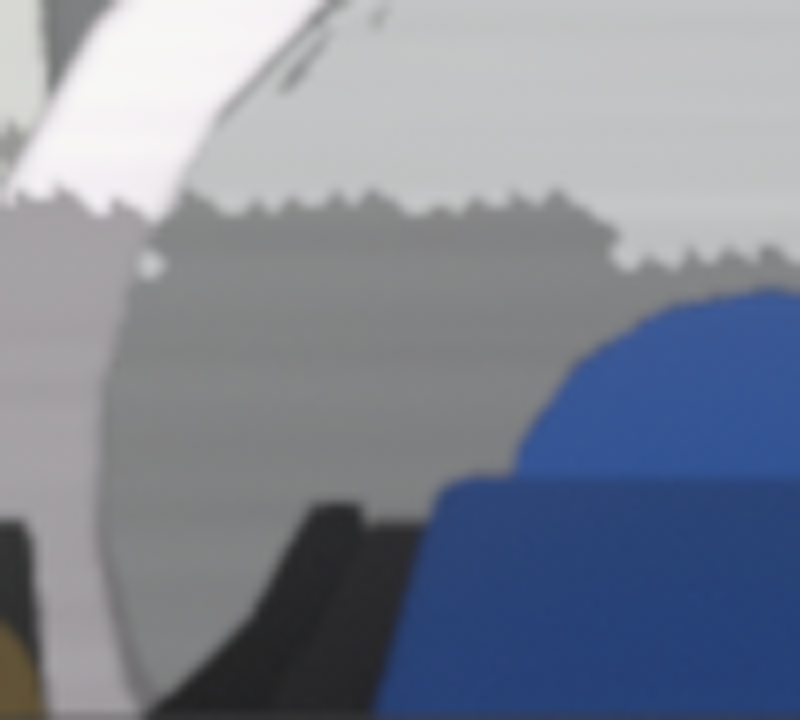

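```bash
python3 - <<'E'
from h import *
im=[]
for f in('w10','w11','w12','w13'):
    a=load(f)['img'][274:302,200:314,::-1].astype(float);a=np.clip((a-60)*2.2,0,255).astype(np.uint8)
    im.append(cv2.resize(a,None,fx=7,fy=5.2,interpolation=cv2.INTER_CUBIC))
cv2.imwrite('pics/e.png',np.vstack(im))
from hyp import px
for X,Z in((-17.7,30.5),(-17.7,35.1),(-12.5,25.5),(-12.5,30.1),(-6.6,18.9),(-6.6,23.5),(-5.4,17),(-5.4,21.6)):
    print(X,Z,((px([(-42,0,20),(-42,0,14),(-62,0,20),(-69,0,20)],X,Z)[:,1]-274+.5)*5.2).round(0),'ledge halfw',px([(-42,20,20)],X,Z)[0,0])
E
```

```text
-17.7 30.5 [-19. -42. 122. 169.] ledge halfw 224.71132654131748
-17.7 35.1 [-37. -59. 101. 147.] ledge halfw 225.42707950992292
-12.5 25.5 [ 40.  14. 181. 229.] ledge halfw 224.12631207735203
-12.5 30.1 [ 20.  -4. 159. 206.] ledge halfw 224.86869306287238
-6.6 18.9 [114.  85. 257. 305.] ledge halfw 223.27492177105782
-6.6 23.5 [ 92.  64. 232. 279.] ledge halfw 224.0569034162011
-5.4 17 [132. 103. 276. 324.] ledge halfw 222.99771243273995
-5.4 21.6 [109.  81. 250. 298.] ledge halfw 223.7928045797469
```

View pics/e.png

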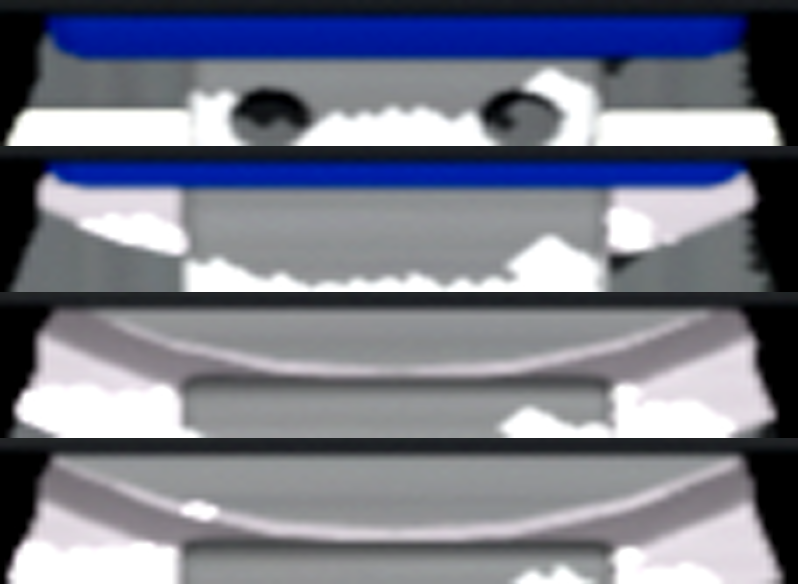

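```bash
python3 - <<'E'
from hyp import *
def go(top,low,w,und,X,Z):
    def res(p):
        u=(px(circc(*p,8),X,Z)-[150,90]+.5)*3.5; v=(px(circc(*p,0),X,Z)-[150,90]+.5)*3.5
        r=[u[:,1].min()-top,u[:,1].max()-low,np.ptp(u[:,0])-w]
        if und: r.append(v[:,1].min()-und)
        return r
    r=least_squares(res,[3,5,3]);p=r.x;t=np.radians(p[2]);print('O x z tilt',p.round(1),'T',(p[0]-50*np.cos(t)-8*np.sin(t)).round(1),(p[1]-50*np.sin(t)+8*np.cos(t)).round(1),'B',(p[0]-50*np.cos(t)).round(1),(p[1]-50*np.sin(t)).round(1),'far bottom',(p[0]+50*np.cos(t)).round(1),(p[1]+50*np.sin(t)).round(1),np.round(r.fun,1))
for Z in(17,18.5):
  for w in (575,587): go(183,707,w,None,-5.4,Z)
  go(183,707,587,180,-5.4,Z);
E
```

```text
O x z tilt [3.8 1.2 5. ] T -46.7 4.8 B -46.0 -3.2 far bottom 53.6 5.6 [-0. -0.  0.]
O x z tilt [4.7 4.6 7.4] T -45.9 6.1 B -44.8 -1.8 far bottom 54.3 11.0 [ 0.  0. -0.]
O x z tilt [4.3 4.5 7.7] T -46.3 5.7 B -45.3 -2.2 far bottom 53.9 11.1 [ 3.5  0.9 -0.8 -4.4]
O x z tilt [3.8 2.7 5. ] T -46.7 6.3 B -46.0 -1.7 far bottom 53.6 7.1 [ 0. -0.  0.]
O x z tilt [4.7 6.1 7.4] T -45.9 7.6 B -44.8 -0.3 far bottom 54.3 12.5 [-0.  0. -0.]
O x z tilt [4.3 6.  7.7] T -46.3 7.2 B -45.3 -0.7 far bottom 53.9 12.6 [ 3.5  0.9 -0.8 -4.4]
```

drive_tool(
  increments="0 -2 0 0 255; 0 -2 0 0 255; 0 -0.5 -1.5 0 255; 0 0 -1.5 0 255; 0 0 -1.5 0 255; 0 0 0 0 255",
  squeeze=18,
)

```text
time: 17.3
position: [0.5322, 0.2407, 0.0368]
tool_rot: [-1.458, 0.693, -0.693]
ft_force: [1.3, 0.4, -1.0]
grip_width: 0.572
```

```bash
python3 - <<'E'
import st
from h import *
shot('wrist','w14');crop('w14',150,90,360,300,3.5,'w14c')
E
```

```text
t 17.3 cellx -11.3 lat -0.2 z 36.8 seat 20.8 F tool [0.53 0.95 1.24] M [-0.026  0.06   0.033] w 49.7
```

View pics/w14c.png

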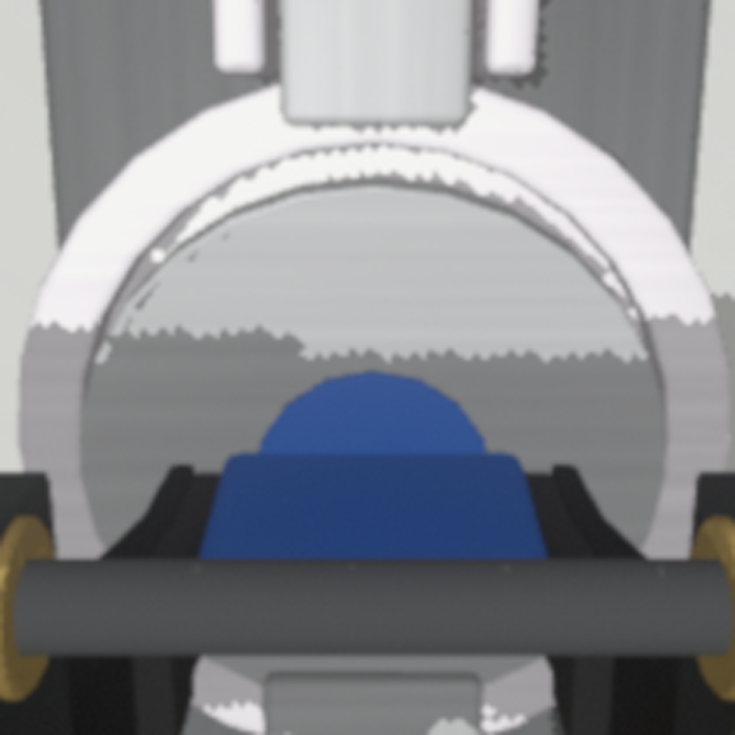

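drive_tool(
  increments="0 0.5 0.7 0 255; 0 1 0.3 0 255; 0 1 0.2 0 255; 0 1 0.2 0 255; 0 1 0.2 0 255; 0 0 0 0 255",
  squeeze=10,
)

```text
time: 18.1
position: [0.5338, 0.2421, 0.0326]
tool_rot: [-1.457, 0.693, -0.693]
ft_force: [0.1, 0.3, -0.8]
grip_width: 0.573
```

```bash
python3 - <<'E'
import st
from h import *
shot('wrist','w15');crop('w15',150,90,360,300,3.5,'w15c')
E
```

```text
t 18.1 cellx -9.2 lat -0.3 z 32.6 seat 16.6 F tool [-0.18  0.77  0.23] M [-0.034  0.004 -0.048] w 49.9
```

View pics/w15c.png

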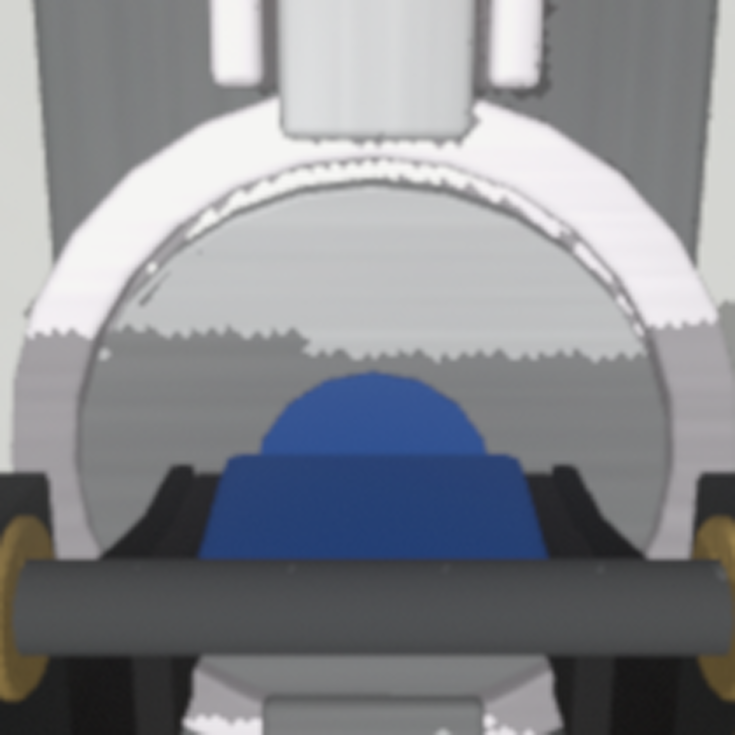

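drive_tool(
  increments="0 1 0 0 255; 0 1 0 0 255; 0 1 0 0 255; 0 1 0.2 0 255; 0 0 0 0 255",
  squeeze=10,
)

```text
time: 18.77
position: [0.5339, 0.2422, 0.0285]
tool_rot: [-1.457, 0.693, -0.693]
ft_force: [1.5, 1.2, 1.8]
grip_width: 0.571
```

```bash
python3 - <<'E'
import st
from h import *
shot('wrist','w16');crop('w16',150,90,360,300,3.5,'w16c')
E
```

```text
t 18.77 cellx -9.0 lat -0.3 z 28.5 seat 12.5 F tool [-0.01 -1.77  1.96] M [ 0.452 -0.03  -0.011] w 49.7
```

View pics/w16c.png

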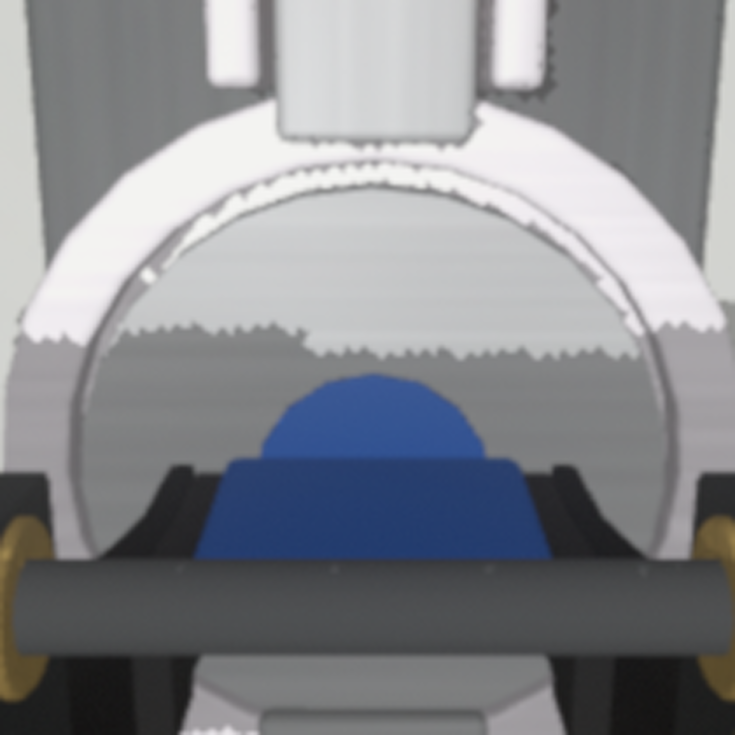

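drive_tool(
  increments="0 0 1 0 255; 0 1 0.7 0 255; 0 1 0.3 0 255; 0 1 0.3 0 255; 0 0 0 0 255",
  squeeze=8,
)

```text
time: 19.45
position: [0.5349, 0.2429, 0.0259]
tool_rot: [-1.46, 0.694, -0.693]
ft_force: [-2.8, -1.8, 7.4]
grip_width: 0.576
```

```bash
python3 - <<'E'
import st
from h import *
shot('wrist','w17');crop('w17',150,90,360,300,3.5,'w17c')
E
```

```text
t 19.45 cellx -7.8 lat -0.2 z 25.9 seat 9.9 F tool [-0.38 -7.41 -3.36] M [-0.741  0.028  0.049] w 50.1
```

View pics/w17c.png

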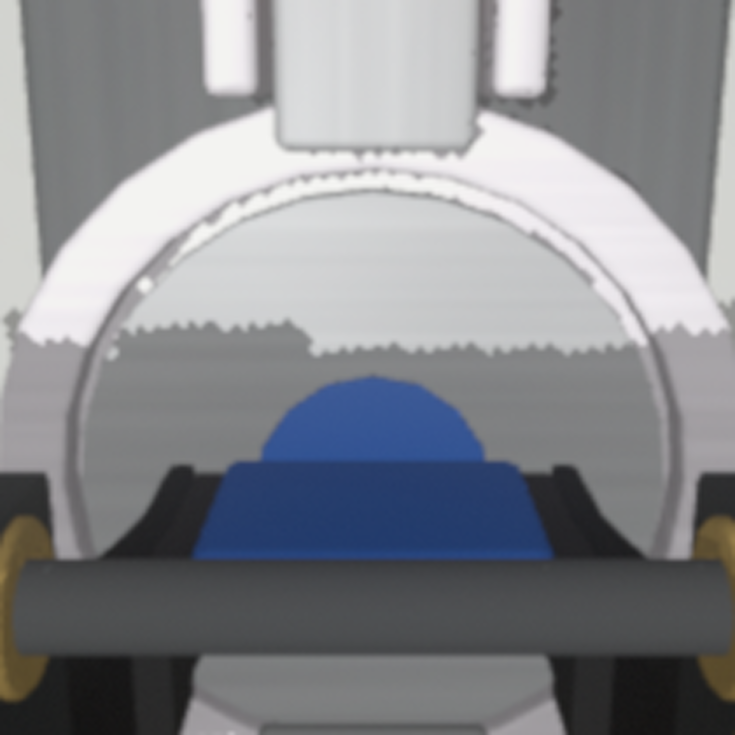

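drive_tool(
  increments="0 -0.5 0 0 255; 0 0 0 0 0; 0 0 0 0 0; 0 0 0 0 0; 0 0 0 0 0",
)

```text
time: 20.12
position: [0.5355, 0.2436, 0.0258]
tool_rot: [-1.458, 0.693, -0.693]
ft_force: [-0.5, 0.7, -0.0]
grip_width: 0.939
```

drive_tool(
  increments="0 -10 0 0 0; 0 -30 0 0 0; 0 -40 0 0 0; 0 -30 0 0 0; 0 0 -20 0 0; 0 0 -30 0 0; 0 0 -30 0 0; 0 0 -10 0 0; 0 0 0 0 0; 0 0 0 0 0",
)

```text
time: 21.38
position: [0.4666, 0.1875, 0.1364]
tool_rot: [-1.456, 0.692, -0.693]
ft_force: [0.4, 0.1, -0.4]
grip_width: 0.999
```

```bash
python3 - <<'E'
import st
from h import *
shot('wrist','w18');crop('w18',150,0,370,220,3.4,'w18c');shot('scene','s18');crop('s18',110,200,220,270,7,'s18c')
E
```

```text
t 21.38 cellx -95.8 lat -0.2 z 136.4 seat 120.4 F tool [0.17 0.39 0.33] M [ 0.018  0.066 -0.036] w 86.9
```

View pics/w18c.png

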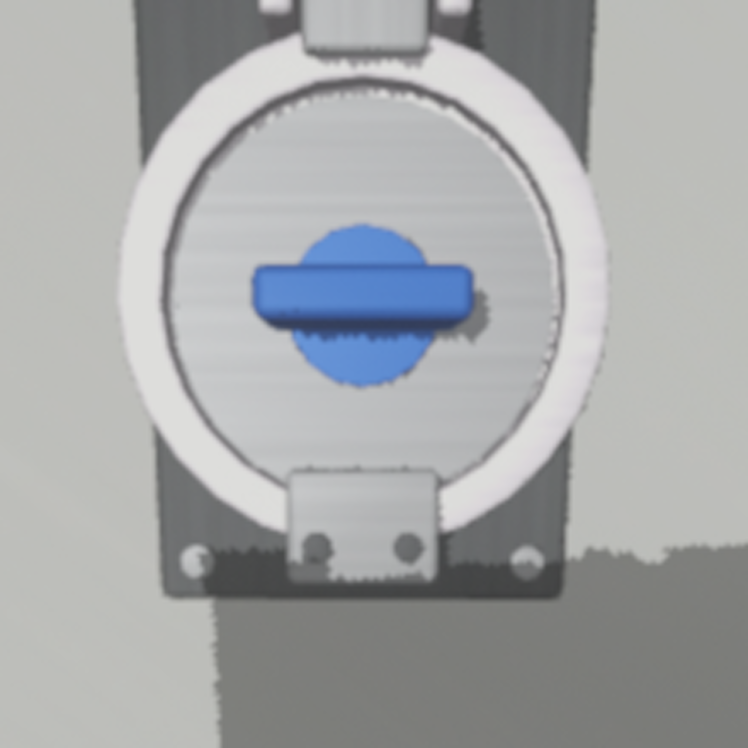

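View pics/s18c.png

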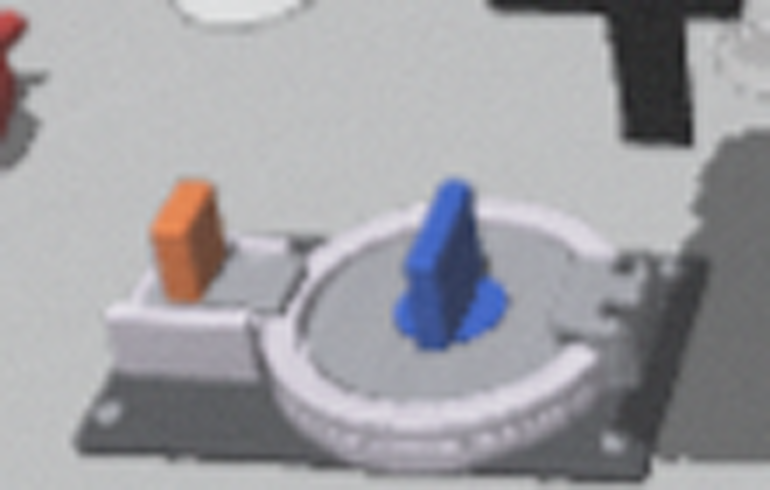

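```bash
python3 - <<'E'
from hold import *
crop('w8',215,0,300,60,9,'k8');crop('w6',215,80,300,140,9,'k6')
E
```

```text
(no output)
```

View pics/k8.png

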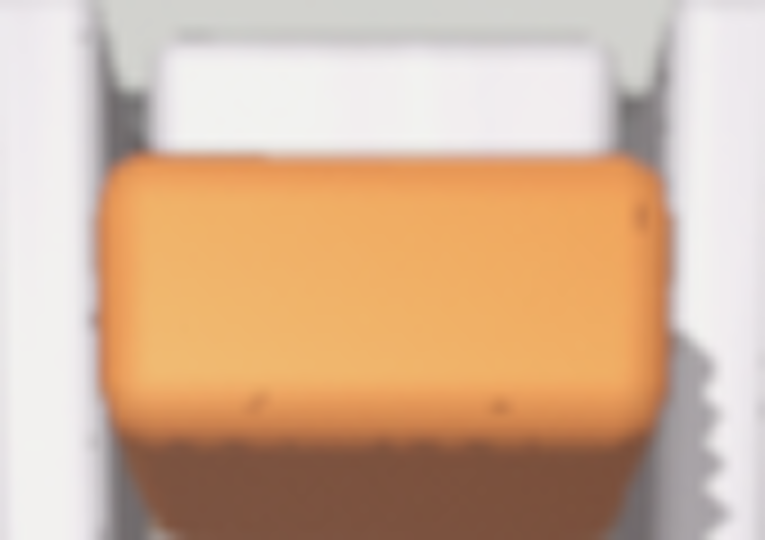

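View pics/k6.png

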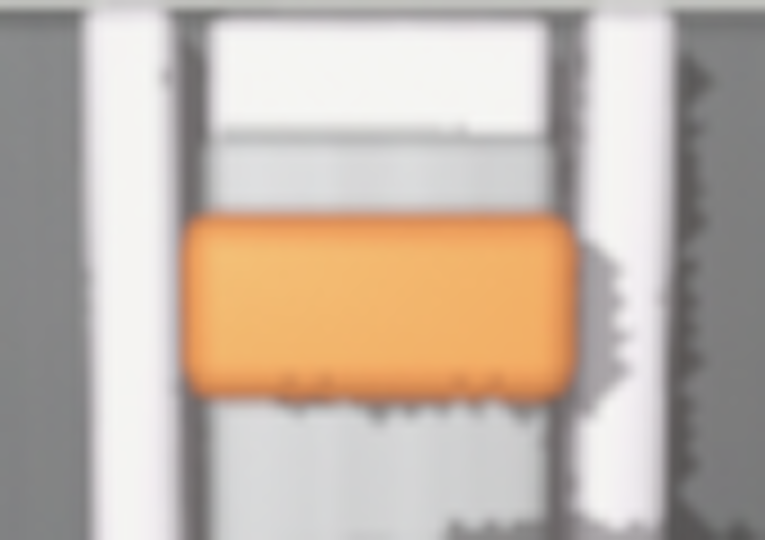

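```bash
python3 - <<'E'
from hold import *
def back(u,v,H,z):
    r=np.linalg.inv(mtx)@[u,v,1];r=TC.T@np.array([r[0],-r[1],-r[2]])
    return cam+r*((H-z-cam[1])/r[1])
a=back(257.3,32.7,.0519,.0655);print(a*1e3,a[2]*1e3-18.5)
a=back(256.9,113.55,.1055,.0655);print(a*1e3,a[2]*1e3+16.6)
print(np.degrees(.0106))
E
```

```text
[  0.91719598 -13.6        108.32656422] 89.82656422366811
[ 0.90545518 40.         73.77005173] 90.37005173065754
0.6073352628386727
```

drive_tool(
  increments="0 0 15 0 0; 0 0 30 0 0; 0 0 35 0 0; 0 0 35 0 0; 0 0 35 0 0; 0 0 25 0 0; 1 0 11 0 0; 0 20 0 0 0; 0 20 0 0 0; 0 10 0 0 0; 0 0 0 0 0; 0 0 0 0 0",
)

```text
time: 22.98
position: [0.6109, 0.3034, 0.0865]
tool_rot: [-1.457, 0.692, -0.693]
ft_force: [-0.3, -0.3, -0.5]
grip_width: 1.002
```

```bash
python3 - <<'E'
import st
from h import *
shot('wrist','w19');shot('scene','s19');crop('s19',90,160,220,270,6,'s19c')
E
```

```text
t 22.98 cellx 89.3 lat 0.7 z 86.5 seat 70.5 F tool [ 0.1   0.46 -0.42] M [ 0.067 -0.023 -0.051] w 87.2
```

View pics/s19c.png

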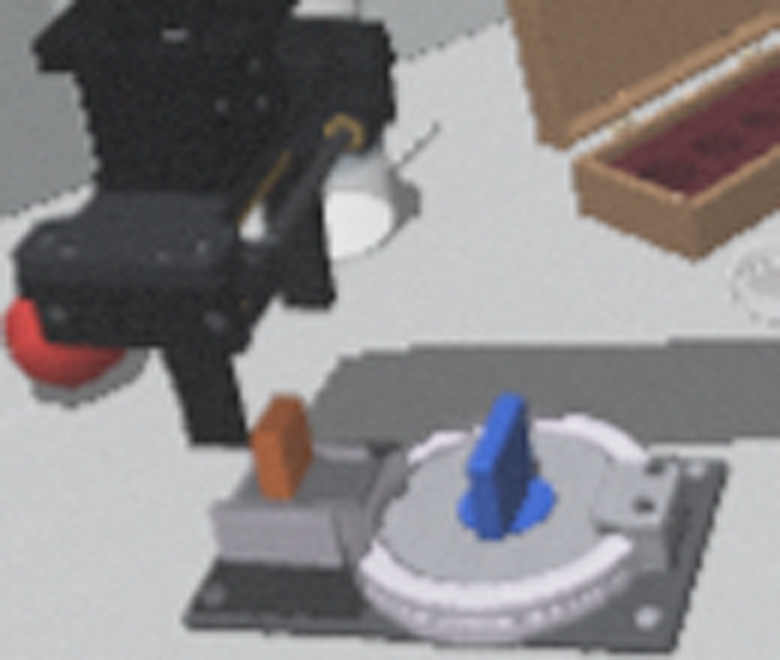

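View pics/w19.png

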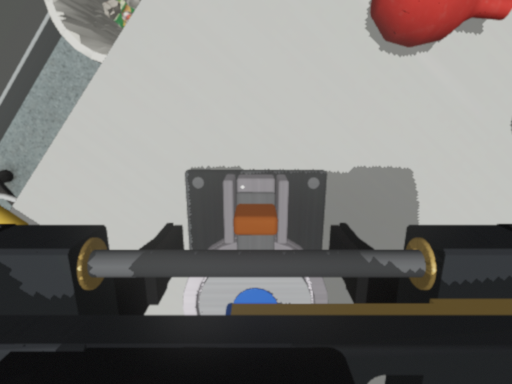

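```bash
python3 - <<'E'
from hold import *
crop('w19',215,190,300,250,9,'k19')
def back(u,v,H,z):
    r=np.linalg.inv(mtx)@[u,v,1];r=TC.T@np.array([r[0],-r[1],-r[2]])
    return cam+r*((H-z-cam[1])/r[1])
for v in (215,219): print(back(256.3,v,.0865,.0655)*1e3)
from h import proj
s=ctrl.get_state();M=R.from_rotvec(s['tool_rot']).as_matrix()
print((proj('s19',np.array([s['position']+M@[x,0,0] for x in(-.0435,.0435,0)]))-[90,160]+.5)*6)
print((proj('s19',[s['position']-[0,0,.021]])-[90,160]+.5)*6)
E
```

```text
[ 0.50823145 21.          9.67718159]
[ 0.50876261 21.          6.91172101]
[[225.79116513 433.67781489]
 [304.49525915 308.74877501]
 [266.75495116 368.65494   ]]
[[275.80335033 410.84592933]]
```

View pics/k19.png

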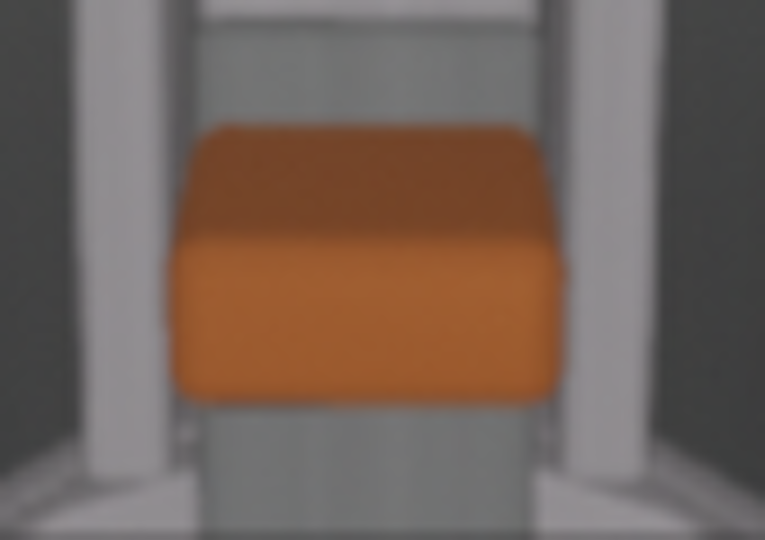

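drive_tool(
  increments="0.5 15 1 0 0; 0 15 0 0 0; 0 10 0 0 0; 0 3 0 0 0; 0 0 0 0 150; 0 0 0 0 255; 0 0 0 0 255; 0 0 0 0 255; 0 0 0 0 255; 0 0 0 0 255",
  squeeze=15,
)

```text
time: 24.32
position: [0.6117, 0.3036, 0.0429]
tool_rot: [-1.458, 0.693, -0.693]
ft_force: [-0.2, -0.4, -0.3]
grip_width: 0.401
```

```bash
python3 - <<'E'
import st
from h import *
shot('scene','s20');crop('s20',90,160,220,270,6,'s20c')
E
```

```text
t 24.32 cellx 90.1 lat 1.1 z 42.9 seat 26.9 F tool [ 0.19  0.34 -0.36] M [-0.006  0.018 -0.02 ] w 34.9
```

View pics/s20c.png

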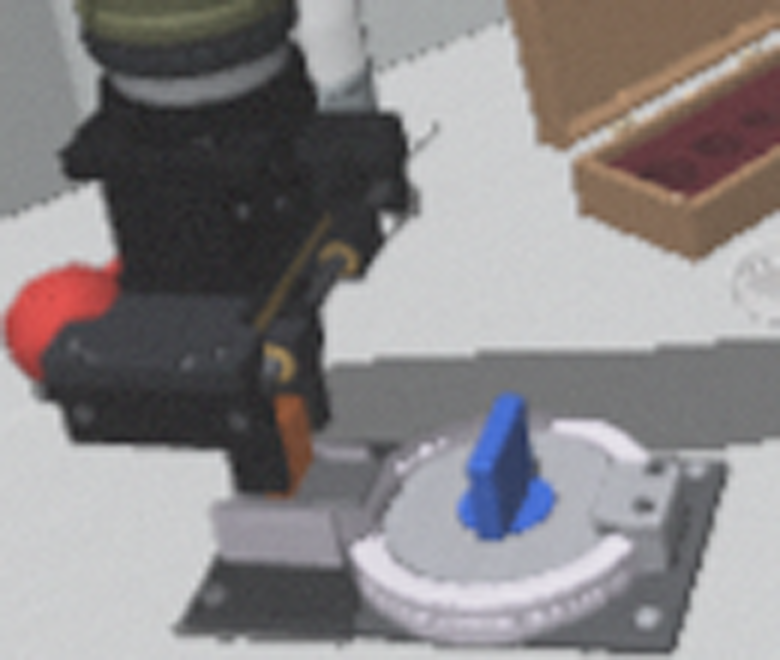

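drive_tool(
  increments="0 0 0 0 255; 0 0 0 0 255; 0 0 0 0 255",
)

```text
time: 24.75
position: [0.6112, 0.3043, 0.0429]
tool_rot: [-1.457, 0.693, -0.692]
ft_force: [-1.6, 2.2, -0.2]
grip_width: 0.347
```

drive_tool(
  increments="0 0 -1 0 255; 0 0 -3 0 255; 0 0 -3 0 255; 0 0 -3 0 255; 0 0 0 0 255",
)

```text
time: 25.38
position: [0.603, 0.2976, 0.0429]
tool_rot: [-1.458, 0.694, -0.692]
ft_force: [-3.8, 4.9, 0.1]
grip_width: 0.342
```

```bash
python3 - <<'E'
import st
from h import *
shot('scene','s21');crop('s21',90,160,220,270,6,'s21c')
E
```

```text
t 25.38 cellx 79.5 lat 0.2 z 42.9 seat 26.9 F tool [-6.22 -0.12  0.19] M [0.1   0.063 1.131] w 29.8
```

View pics/s21c.png

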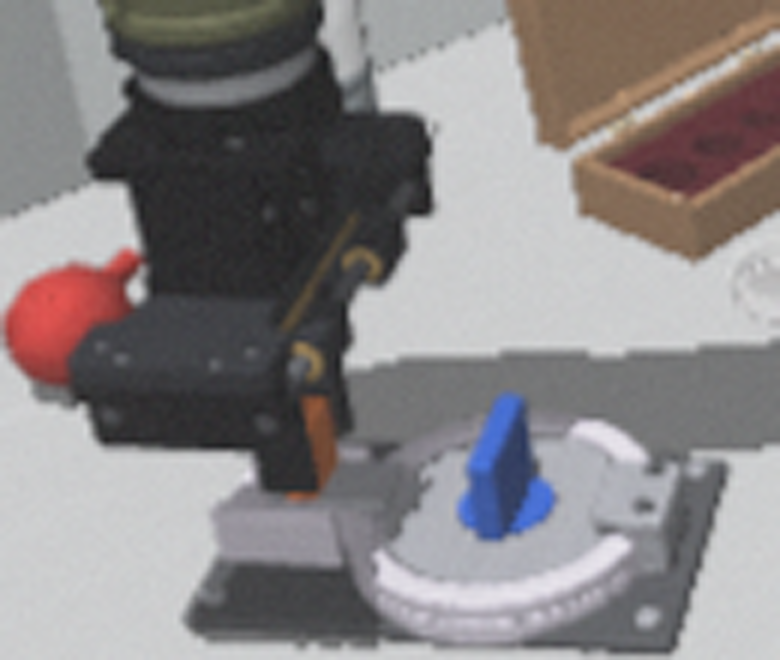

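drive_tool(
  increments="-0.8 0 -2 0 255; 0 0 -3 0 255; 0 0 -3 0 255; 0 0 -2 0 255; 0 0 -1.5 0 255; 0 0 0 0 255; 0 0 0 0 255",
)

```text
time: 26.3
position: [0.5962, 0.2923, 0.043]
tool_rot: [-1.452, 0.691, -0.694]
ft_force: [4.6, 8.4, -4.9]
grip_width: 0.343
```

```bash
python3 - <<'E'
import st
from h import *
shot('scene','s22');crop('s22',90,160,220,270,6,'s22c')
E
```

```text
t 26.3 cellx 70.9 lat 0.1 z 43.0 seat 27.0 F tool [-3.64  4.95  8.81] M [1.641 0.019 0.905] w 29.8
```

View pics/s22c.png

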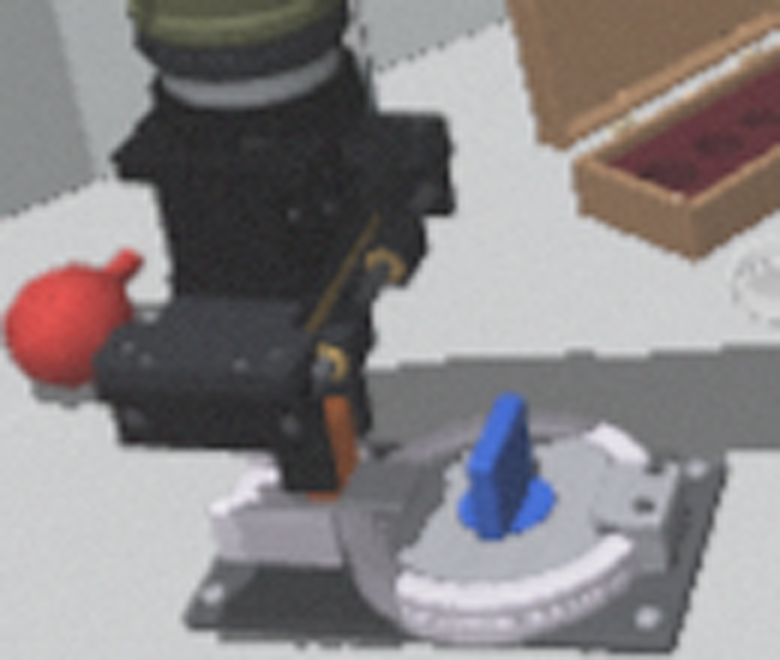

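drive_tool(
  increments="0 0 -1.5 0 255; 0 0 0 0 255; 0 0 0 0 255",
)

```text
time: 26.72
position: [0.5962, 0.2922, 0.0431]
tool_rot: [-1.449, 0.689, -0.694]
ft_force: [6.5, 11.8, -8.7]
grip_width: 0.346
```

```bash
python3 st.py
```

```text
t 26.73 cellx 70.8 lat 0.2 z 43.1 seat 27.1 F tool [-5.06  8.76 12.4 ] M [2.553 0.083 0.901] w 30.1
```

drive_tool(
  increments="0 0 1.5 0 255; 0 0 0.5 0 255; 0 0 0 0 0; 0 0 0 0 0; 0 0 0 0 0; 0 0 0 0 0; 0 -10 0 0 0; 0 -25 0 0 0; 0 -35 0 0 0; 0 -35 0 0 0; 0 0 -30 0 0; 0 0 -40 0 0; 0 0 -40 0 0; 0 0 -30 0 0; 0 0 0 0 0; 0 0 0 0 0",
)

```text
time: 28.72
position: [0.4872, 0.2031, 0.1488]
tool_rot: [-1.456, 0.691, -0.694]
ft_force: [-0.9, 0.1, 0.7]
grip_width: 0.998
```

```bash
python3 - <<'E'
import st
from h import *
shot('wrist','w23');crop('w23',130,0,380,230,3.1,'w23c');shot('scene','s23');crop('s23',90,160,220,270,6,'s23c')
E
```

```text
t 28.73 cellx -70.0 lat 0.7 z 148.8 seat 132.8 F tool [-0.65 -0.69 -0.63] M [-0.005 -0.007 -0.066] w 86.8
```

View pics/w23c.png

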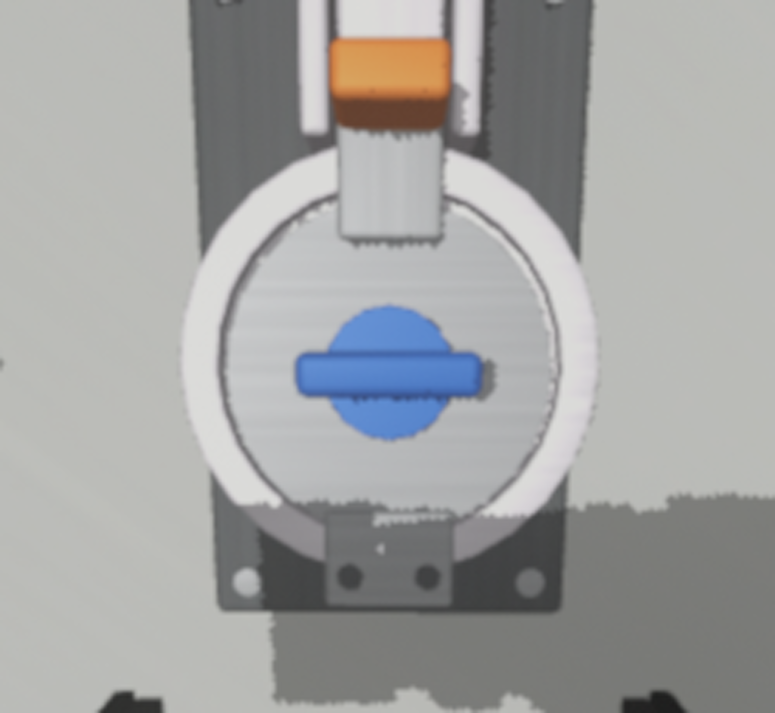

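View pics/s23c.png

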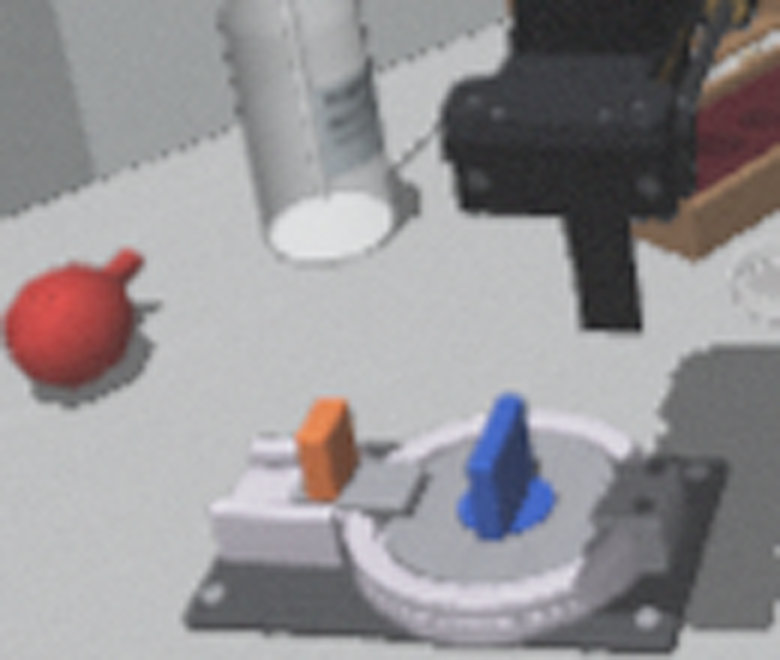

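```bash
python3 - <<'E'
from hold import *
def back(u,v,H,z):
    r=np.linalg.inv(mtx)@[u,v,1];r=TC.T@np.array([r[0],-r[1],-r[2]])
    return (cam+r*((H-z-cam[1])/r[1]))*1e3
s=ctrl.get_state();H=s['position'][2]
V=lambda v:v/3.1-.34
f=back(256,V(69),H,.0655)[2]-70;print('knob x',f)
t=back(256,V(238),H,.032)[2]-70;print('tip x',t)
# same for open state w5 tip v=65 (3.2), TCP -114.3
print('tip open',back(256,65/3.2-.34,.2142,.032)[2]-114.3)
print('well-known: lip edge row 512',back(256,V(515),H,.036)[2]-70)
E
```

```text
knob x 69.83554661665099
tip x 36.27894553788195
tip open 55.2975365898176
well-known: lip edge row 512 -42.547899045842385
```

```bash
python3 - <<'E'
from h import *
print(workorder.close_job()); print(ctrl.get_state()['time'])
E
```

```text
the job is handed in; nothing more can be done
None
the job is handed in; nothing more can be done
```

The cover is seated flat under the fixed lip, the catch is home over its rim, and the job is handed in at about 29 s. No verdict was reported.

**What I did:** I gripped the fin by its two ends and carried the cover at about 29° of tilt. I tucked its low edge under the lip, lowered it flat and released it. I then pinched the orange knob and slid the catch until it hit its stop; a further push raised the force to about 12 N without any movement.

**Last checks:**
- **Cover:** the wrist and scene pictures after release, and again after the catch was closed, show it sitting flat inside the recess and under the lip.
- **Catch:** the knob measured at x = 69.8 mm, about 20 mm from its start. The tip measured at 36.3 mm, against 36 mm expected when home.
- **Robot:** the gripper was open and about 13 cm above the seat, touching nothing.

**What went wrong or disagreed:**
- On the first lowering, the cover's edge slipped off the seat ring toward the open well. I raised it, moved it back under the lip and lowered it again.
- The cover slipped about 4 mm in the grip while it was being turned flat.
- My height and x estimates for the cell disagreed by 2–4 mm between views, so I finished the seating by contact force and the wrist pictures.
- I did not measure the bottle, dish or weight again at the end. The arm never worked close to them.

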